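# Let the ram of a ratchet clay extruder back to its stop

### The arm

A 6-joint arm with a two-finger parallel gripper is mounted at the origin on the work surface; the furniture and walls round the work are solid. World frame = base frame: x ahead of the robot, y to its left, z up, the work surface at z = 0. Lengths are in m, angles in rad, forces in N, time in s.
With the tool pointing down it reaches from about 0.275 to 1 m from the base axis. Payload 8.4 kg.
Tool frame: the origin (TCP) lies where the fingers leave the gripper's body, on its centre line; the fingertips stand 73 mm ahead of it and the grasp point (between the pads) lies 54 mm ahead of it (grasp_offset is the distance from the TCP to the grasp point, in m); x points along the fingers, z is the direction in which the jaws open and shut, and the axes are right-handed (so a half turn about x gives the same grasp; the last joint's range is limited). The gripper opens to 85 mm and grips with 20 to 120 N. Pads are 22 mm wide; open, the fingers measure 114 mm over their backs; the gripper's body (76 mm by 85 mm) begins 54 mm behind the grasp point. The pads swing forward as they close: fully open they stand 13 mm farther back than shut.
Start: joints at [1.267, 0.353, 1.633, -0, 1.155, -0.002], TCP at [0.186, 0.597, 0.304] pointing down, gripper open.
Joint ranges: [-2.63, 2.63], [-0.92, 2.1], [0.06, 2.66], [-1.3, 4.44], [0, 2.69], [-3.02, 3.02]. Speed limits (rad/s): [2.22, 2.22, 2.79, 3.14, 3.14, 3.14].

### API

Orientations are given as a rotation vector (axis times angle).
In Python, from cell import get_obs, grab_frame, calibration, job_done, grasp_offset gives the robot as it stands. The module is installed in compiled form; this text tells all that it offers.
- The arm moves only by the tool move_arm, never from a script. Its arguments are lists of equal length, an entry for each row: "grip": the opening, from -1 (shut) to 1 (fully open), so that 0 is half open; "xyz": the shift along the tool's x, y, z scaled (see below), a list of three; "dr": the turn, a rotation vector about the tool's x, y, z scaled (see below), a list of three. In form: {"grip": [grip, ...], "xyz": [[tx, ty, tz], ...], "dr": [[ax, ay, az], ...]}. A call has 1 to 5 rows; each row is the pose to reach, as a shift and turn from the pose commanded when the call began, along the tool's axes at that moment, turning the shorter way round; what a row does not reach only later rows make up. The controller multiplies each number of a shift by 0.25 m and each number of a turn by pi rad. A row lasts 1/12 s, in which the tool goes at most 41.7 mm and 7.16 degrees, less where a joint would pass 70% of its speed; a pose out of reach is approached as far as the arm can. A call with a number of a shift or a turn outside -1 to 1 is refused whole. A call with a gripper value outside its range is refused whole. The fingers move at their own pace and stop on an object; "force" is the grip in N (left out, the last holds). Time passes only in rows, so rows that repeat a pose let the fingers close. It gives the time, the measured TCP pose, the force and the opening at its end, in the units of the state.
- get_obs(): the state, without advancing time (a new reading comes with each control period).
- grab_frame(name): name is "scene" or "top" or "wrist"; returns (picture, depth): 480x640x3 uint8, red, green, blue; 480x640 float32, m along the optical axis (not along the pixel's ray), 0 where there is no reading.
- calibration(name): a dict with "K" (3x3 intrinsics, pixels), "pose" (4x4, takes a point from camera to world coordinates). Camera axes: x right, y up, looking along -z (the intrinsics and any distortion apply to the point x, -y, -z); pixel columns grow to the right and rows downward; lengths in m; the calibration is good to about 2 mm. The wrist camera is an equidistant fisheye: a pixel r from the principal point sees the ray r / f radians off the axis. A picture is of the moment at which its call begins: read the wrist's pose just before it. calibration takes no time and is no camera call; for the wrist camera it gives the pose at the moment of the call.
- job_done(): hands the job in, once; it reports no verdict.
The state is a dict: "t": time; "joints": joint angles; "joint_velocities": joint speeds; "joint_efforts": joint torques, N m; "position": TCP position; "eef_rot": TCP orientation; "wrist_force": force on the tool from outside, world axes, zero at the start; "ft_torque": the same for the moment, N m; "gripper_width": finger opening in m.
Only numpy, scipy, OpenCV 4.12 (cv2) and the standard library are available. Lean on these libraries where they do the work, as an engineer would, in place of code of your own. Each camera call takes 0.05 s, during which the arm holds its last target.

### The job

The small clay extruder on the table is still wound up and held by its ratchet; let its ram back so that the barrel can be refilled. Flick the pawl lever all the way over to its off side without forcing it, then take hold of the crank, wind it in a touch so that the pawl springs clear of the ratchet wheel, and ease the crank back slowly, keeping it in hand and never letting it run, until the ram's end plate beds firmly, but not hard, against the stop block. Let go with the plate resting against the stop and the lever still off, and leave the things lying around where they are.

Things in the scene. Friction and masses are not known exactly. Their poses are not given: they have to be found in the camera images.
- extruder: Fixed plywood base, 140 x 350 mm, top 18 mm above the table. Origin on the table under the drum's upright axis, z up. Steel barrel (54 mm thick, top 72 mm high) along -y at x +32 mm, from y -105 to -222 mm; the ram's rod runs along y at x +32 mm. Angles told here are in this frame, counter-clockwise from above, 0 along +x.
- drum (a joint): Turn of the drum (ratchet wheel 92 mm across, with crank) about the upright axis at the extruder's origin, rad; grows as the ram is wound in, clockwise from above. Starts near 2.05, the pawl bearing the load; it can be wound to 2.8 and has to come back by 1.5 to 2.1 rad. The crank is clamped on the drum at another angle every time, so read the knob's place.
- knob_centre (a point): Centre of the crank's upright wooden knob: 24 mm thick, 51 mm tall, from 112 to 163 mm above the table, turning freely on its pin, 70 mm from the drum's axis. The crank arm under it is 18 mm wide, its top 110 mm above the table. Winding in takes up to about 13 N at the knob, holding it back 4 to 8 N.
- pawl_lever (a joint): Thumb lever of the pawl, rad: 0 on, 0.6 fully off (firm stop), counter-clockwise from above. Turns stiffly (2 to 4 N at its tab) on a post at (-6, -72) mm in the extruder's frame, stays where it is put. It carries the pawl on a spring: with the lever off, the loaded pawl stays in its tooth until the drum is wound in 0.05 to 0.1 rad, then springs clear.
- lever_tab: The upright round steel roller pin at the lever's end, to push against from the side: 12 mm thick with a 15 mm ball on top, from 94 to 130 mm above the table; the origin lies at its foot on its axis.
- lever_tab_mid (a point): Point on the axis of that pin, 112 mm above the table; 55 mm from the lever's post, at the angle 3.927 rad plus the lever's joint value from it. Half a hand clear all round at that height; the crank knob is at least 110 mm away at the start.
- drum_axis (a point): Point on the drum's axis, 85 mm above the table. A return spring turns the drum back (0.3 N m per rad, slack at 0.2) against rubbing of 0.16 N m: below about 0.7 rad it no longer runs back by itself but must be pushed. With the pawl off and the crank not held it whips back at several rad/s.
- pawl_tip (a point): Tip of the pawl, 87 mm above the table: about 42 mm from the drum's axis when seated in a tooth, over 50 mm when it has sprung clear.
- ram: The ram with its rod and the square end plate (32 x 34 mm, 8 mm thick) at the rod's +y end. It is geared to the drum: 20 mm toward -y per rad wound in. The origin is only a reference point.
- ram_end (a point): Middle of the ram end plate's +y face, 45 mm above the table.
- stop_block: The metal stop block clamped on the rail beyond the ram's end plate, 38 mm wide, clamped at another place on its rail every time. The origin is only a reference point.
- stop_front (a point): Middle of the stop block's -y face, 45 mm above the table, which the end plate's +y face meets. Gap = distance of ram_end from here along the extruder's y; 1 mm of gap is 3.5 mm at the knob. Firmly bedded means a push of some 5 to 14 N at the knob, felt there.
- clay_lump_1: A rough lump of clay, 65 x 76 x 40 mm, lying off the barrel's mouth; bystander. Origin under its middle.
- stamp: An upright wooden stamp, 30 x 30 x 56 mm; bystander. Origin under its middle.
- drain_ring: A flat white ring with a collar, 72 mm across, 16 mm tall; bystander. Origin under its middle.
- loop_tool_1: A wooden loop tool, 162 mm long, lying flat; bystander. Origin under its middle.

How it is judged:
By the outcome, as a careful person would: the job done as asked, in the order asked, and still so for the second after the job is handed in, with the robot touching nothing.
It also fails if it takes over 72 s, if anything falls off the work surface, if the arm or the gripper's body presses on something with over 40 N, if the wrist force passes 120 N, or if a joint passes its speed limit or range.

## Working session

There is one attempt and no reset: what is moved stays moved. The work goes in short steps, Python scripts to look and compute and a tool call to move; the robot and the scene stay as the last step left them, time stands still between calls to the robot, and variables do not carry over. Pictures are saved under pics/ and viewed, and the job is handed in when it is done.

Besides the shell and the picture viewer there is one more tool, called as name(argument=value, ...) on one line, values as JSON. move_arm: Moves the arm, as the interface text tells. Its arguments: {"type":"object","properties":{"grip":{"type":"array","items":{"type":"number"}},"xyz":{"type":"array","items":{"type":"array","items":{"type":"number","minimum":-1,"maximum":1}}},"dr":{"type":"array","items":{"type":"array","items":{"type":"number","minimum":-1,"maximum":1}}},"force":{"type":"number"}},"required":["grip","xyz","dr"]}

```bash
mkdir -p pics; ls; python3 - <<'E'
from cell import *
import cv2, numpy as np
o=get_obs(); print(o); print(grasp_offset if not callable(grasp_offset) else grasp_offset())
for n in ["scene","top","wrist"]:
    c=calibration(n); print(n,np.round(c["K"],1).tolist(),np.round(c["pose"],3).tolist(),c.keys())
    p,d=grab_frame(n); cv2.imwrite(f"pics/{n}0.png",p[:,:,::-1]); np.save(f"pics/{n}0.npy",d)
E
```

```text
pics
{'t': 0.0, 'joints': array([ 1.26659775e+00,  3.53644137e-01,  1.63413807e+00,  1.88621163e-05,
        1.15520650e+00, -2.41084407e-03]), 'joint_velocities': array([-0.00147375, -0.00100307,  0.00050289, -0.00173433, -0.00140228,
        0.00130976]), 'joint_efforts': array([-2.76572660e-03, -6.05234671e+01, -3.42068839e+01, -2.97097486e-04,
        9.06986796e-03,  1.89803757e-06]), 'position': array([0.18565572, 0.59639179, 0.30316244]), 'eef_rot': array([-0.98490175,  1.33815523,  0.98355532]), 'wrist_force': array([-0.02430021, -0.28785862,  0.4784379 ]), 'ft_torque': array([ 0.0097381 ,  0.01478741, -0.02010567]), 'gripper_width': 0.0855962632626948}
0.0539
scene [[442.4, 0.0, 316.5], [0.0, 442.4, 238.7], [0.0, 0.0, 1.0]] [[0.726, 0.515, -0.455, 0.062], [-0.687, 0.531, -0.496, -0.466], [-0.014, 0.673, 0.739, 0.82], [0.0, 0.0, 0.0, 1.0]] dict_keys(['K', 'pose'])
top [[595.5, 0.0, 310.7], [0.0, 595.5, 232.5], [0.0, 0.0, 1.0]] [[0.034, 0.979, -0.201, 0.156], [-0.999, 0.034, -0.003, -0.011], [0.004, 0.201, 0.979, 1.635], [0.0, 0.0, 0.0, 1.0]] dict_keys(['K', 'pose'])
wrist [[371.6, 0.0, 317.0], [0.0, 371.6, 239.4], [0.0, 0.0, 1.0]] [[0.297, -0.922, -0.248, 0.122], [0.955, 0.286, 0.079, 0.615], [-0.002, -0.261, 0.965, 0.373], [0.0, 0.0, 0.0, 1.0]] dict_keys(['K', 'pose'])
```

View pics/scene0.png

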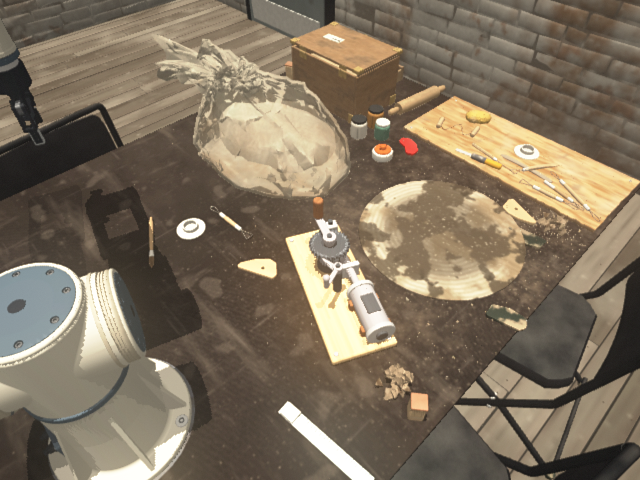

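View pics/top0.png

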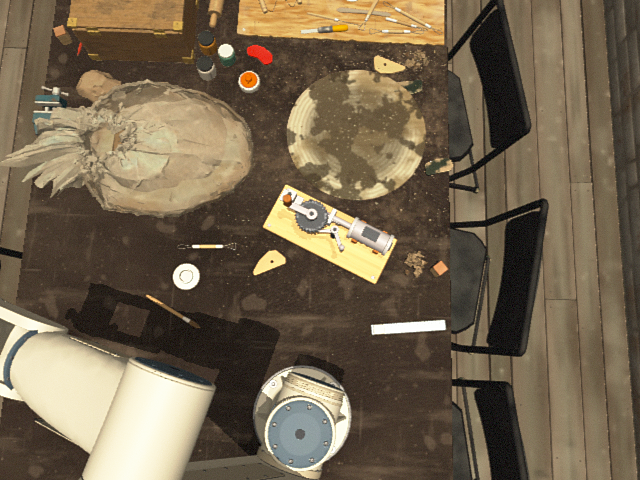

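View pics/wrist0.png

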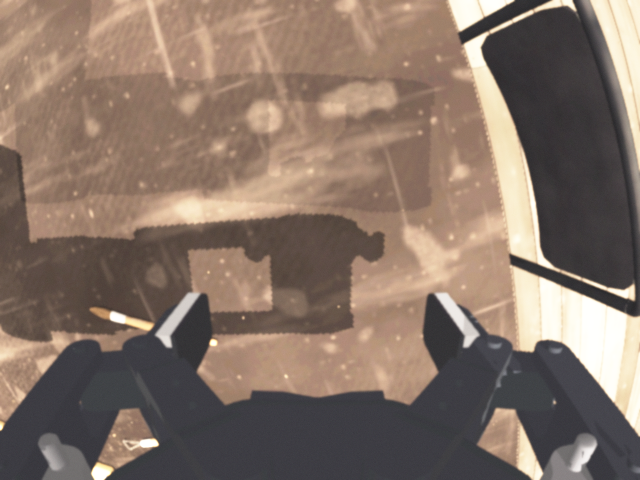

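```bash
python3 - <<'E'
import cv2
a=cv2.imread("pics/top0.png")[175:295,255:405]; cv2.imwrite("pics/top0c.png",cv2.resize(a,None,fx=5,fy=5,interpolation=cv2.INTER_CUBIC))
a=cv2.imread("pics/scene0.png")[190:370,270:410]; cv2.imwrite("pics/scene0c.png",cv2.resize(a,None,fx=3.3,fy=3.3,interpolation=cv2.INTER_CUBIC))
E
```

```text
(no output)
```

View pics/top0c.png

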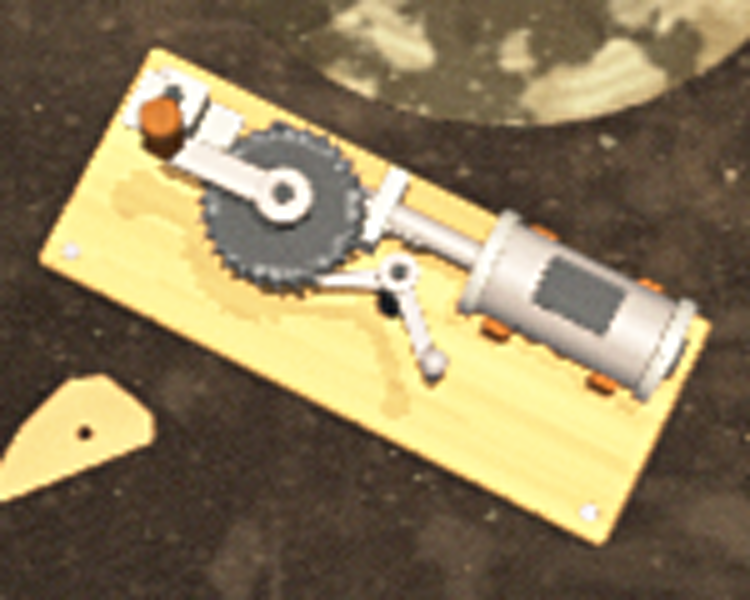

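View pics/scene0c.png

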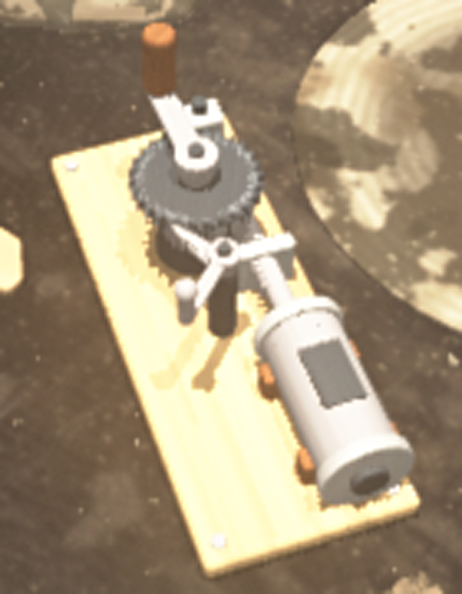

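```bash
cat > h.py <<'E'
import numpy as np, cv2
from scipy.spatial.transform import Rotation as R
from cell import *
def ray(n,u,v,c=None):
    c=c or calibration(n); K=c["K"];P=c["pose"]
    d=np.array([(u-K[0][2])/K[0][0],-(v-K[1][2])/K[1][1],-1.0])
    return P[:3,3],P[:3,:3]@d
def onz(n,u,v,z):
    o,d=ray(n,u,v); return o+d*(z-o[2])/d[2]
def tri(a,b):
    (o1,d1),(o2,d2)=ray(*a),ray(*b)
    A=np.stack([d1,-d2],1); s=np.linalg.lstsq(A,o2-o1,rcond=None)[0]
    p,q=o1+s[0]*d1,o2+s[1]*d2
    return (p+q)/2,np.linalg.norm(p-q)
def cloud(n,d):
    c=calibration(n);K=c["K"];P=c["pose"]
    v,u=np.mgrid[:480,:640]
    p=np.stack([(u-K[0][2])/K[0][0]*d,-(v-K[1][2])/K[1][1]*d,-d],-1)
    return p@P[:3,:3].T+P[:3,3]
E
python3 - <<'E'
from h import *
T=lambda u,v:("top",255+u/5-.4,175+v/5-.4)
S=lambda u,v:("scene",270+u/3.3-.35,190+v/3.3-.35)
for nm,a,b in [("hub",T(285,193),S(195,152)),("post",T(400,270),S(223,250)),("knobtop",T(162,105),S(160,35)),("ball",T(433,365),S(186,290))]:
    p,e=tri(a,b);print(nm,p.round(4),round(e,4))
C=[onz(*T(*q),.018) for q in [(155,48),(40,258),(603,545),(712,325)]]
C=np.array(C)[:,:2];print(C.round(4))
print("sides",[np.linalg.norm(C[i]-C[(i+1)%4]).round(4) for i in range(4)])
for s in [(1,2),(0,3)]:
    d=C[s[0]]-C[s[1]];print("ydir",np.arctan2(d[1],d[0]))
im=cv2.imread("pics/top0.png");hsv=cv2.cvtColor(im,cv2.COLOR_BGR2HSV)
d=np.load("pics/top0.npy");X=cloud("top",d)
m=np.zeros((480,640),bool);m[175:295,255:405]=1
k=m&(X[...,2]>.145)&(X[...,2]<.18);print("knob depth",k.sum(),X[k].mean(0),X[k].min(0),X[k].max(0))
d2=np.load("pics/scene0.npy");X2=cloud("scene",d2)
m2=np.zeros((480,640),bool);m2[190:370,270:410]=1
k=m2&(X2[...,2]>.115)&(X2[...,2]<.18)&(np.hypot(*(X2[...,:2]-X[m&(X[...,2]>.145)].mean(0)[:2]).transpose(2,0,1))<.05)
print("scene knob",k.sum(),X2[k].mean(0),X2[k].min(0),X2[k].max(0))
E
```

```text
hub [ 0.5201 -0.0065  0.1165] 0.0005
post [ 0.4844 -0.0684  0.1004] 0.0007
knobtop [0.5533 0.0588 0.1565] 0.0037
ball [ 0.4315 -0.0868  0.1236] 0.0028
[[ 0.6253  0.0697]
 [ 0.5021  0.1283]
 [ 0.353  -0.1863]
 [ 0.4773 -0.2451]]
sides [np.float64(0.1365), np.float64(0.3482), np.float64(0.1374), np.float64(0.3478)]
ydir 1.1283805174597712
ydir 1.1311219798969934
knob depth 71 [0.5464587  0.05915316 0.15948983] [0.5364435  0.04954312 0.14607417] [0.56014003 0.07075906 0.16909687]<stdin>:18: RuntimeWarning: Mean of empty slice.
  ret = um.true_divide(
Traceback (most recent call last):
ValueError: zero-size array to reduction operation minimum which has no identity
```

```bash
cat >> h.py <<'E'
def tgt(yaw): # tool x down, z axis at world yaw
    x=np.array([0,0,-1.]);z=np.array([np.cos(yaw),np.sin(yaw),0]);return np.stack([x,np.cross(z,x),z],1)
def plan(pos,yaw,base=None,Rb=None):
    o=get_obs(); p=o["position"] if base is None else np.array(base); Rc=R.from_rotvec(o["eef_rot"]).as_matrix() if Rb is None else Rb
    s=Rc.T@(np.array(pos)-p)/.25; r=R.from_matrix(Rc.T@tgt(yaw)).as_rotvec()/np.pi
    print("shift",s.round(4),"turn",r.round(4),"dist",np.linalg.norm(s)*.25,"ang deg",np.linalg.norm(r)*180)
E
python3 - <<'E'
from h import *
o=get_obs();Rc=R.from_rotvec(o["eef_rot"]).as_matrix();print(Rc.round(3),o["t"])
z=Rc[:,2];yw=np.arctan2(z[1],z[0]);print("yaw",yw)
for y in (.48,.48-np.pi): plan((.4168,-.0576,.25),y)
# stop/plate geometry
O=np.array([.520,-.0065]);ex=np.array([np.cos(-.441),np.sin(-.441)]);ey=np.array([-ex[1],ex[0]])
X=cloud("top",np.load("pics/top0.npy"))
q=X[...,:2]-O;u,v=q@ex,q@ey
for v0 in np.arange(.02,.13,.004):
    m=(abs(u-.032)<.012)&(abs(v-v0)<.002)
    print(round(v0,3),m.sum(),X[m][:,2].max().round(3) if m.any() else 0,end=" | ")
print()
for z in(.157,.163): 
  for c in [(162,105),(162,108)]:
    p=onz("top",255+c[0]/5-.4,175+c[1]/5-.4,z)[:2]-O;print(p,np.hypot(*p),np.arctan2(p[1],p[0]))
E
```

```text
[[-0.    -0.955  0.297]
 [-0.001  0.297  0.955]
 [-1.     0.    -0.001]] 0.15
yaw 1.269005412957396
shift [ 0.2156 -1.6604 -2.2231] turn [ 2.511e-01 -3.000e-04  1.000e-04] dist 0.695762320042327 ang deg 45.206718685045736
shift [ 0.2156 -1.6604 -2.2231] turn [-7.489e-01 -2.000e-04 -4.000e-04] dist 0.695762320042327 ang deg 134.7933280732148
0.02 11 0.096 | 0.024 9 0.098 | 0.028 9 0.098 | 0.032 4 0.091 | 0.036 4 0.098 | 0.04 2 0.092 | 0.044 1 0.019 | 0.048 2 0.024 | 0.052 8 0.029 | 0.056 10 0.032 | 0.06 9 0.029 | 0.064 9 0.028 | 0.068 16 0.057 | 0.072 21 0.071 | 0.076 11 0.067 | 0.08 9 0.074 | 0.084 8 0.074 | 0.088 6 0.078 | 0.092 2 0.067 | 0.096 0 0 | 0.1 3 0.027 | 0.104 7 0.026 | 0.108 12 0.034 | 0.112 7 0.026 | 0.116 6 0.023 | 0.12 8 0.005 | 0.124 11 0.006 | 0.128 11 0.009 | 
[0.03480448 0.06436226] 0.0731700190051916 1.0750754983150408
[0.03321422 0.06429482] 0.0723671749016228 1.0939629849646997
[0.0331867  0.06408225] 0.07216572432227984 1.0929499343050455
[0.0316029  0.06401509] 0.07139099622119303 1.1122183636458258
```

move_arm(grip=[-1,-1,-1,-1,-1], xyz=[[0.065,-0.5,-0.667],[0.065,-0.5,-0.667],[0.065,-0.5,-0.667],[0.065,-0.5,-0.667],[0.065,-0.5,-0.667]], dr=[[0,0,0],[0,0,0],[0,0,0],[0,0,0],[0,0,0]], force=80)

```text
t: 0.57
position: [0.2553, 0.3991, 0.2873]
eef_rot: [-0.985, 1.337, 0.984]
wrist_force: [0.4, -0.2, 1.0]
gripper_width: 0.0254
```

move_arm(grip=[-1,-1,-1,-1,-1], xyz=[[0,-0.5,-0.667],[0,-0.5,-0.667],[0,-0.5,-0.667],[0,-0.5,-0.667],[0,-0.5,-0.667]], dr=[[0,0,0],[0,0,0],[0,0,0],[0,0,0],[0,0,0]])

```text
t: 0.98
position: [0.325, 0.2029, 0.2877]
eef_rot: [-0.985, 1.336, 0.984]
wrist_force: [0.4, 0.7, 0.7]
gripper_width: 0.0002
```

```bash
python3 - <<'E'
from h import *
o=get_obs();print(o["t"],o["position"],o["joints"].round(2))
plan((.4168,-.0576,.25),.48)
E
```

```text
0.9833 [0.32502651 0.20288191 0.28773515] [ 0.55 -0.02  2.13 -0.    1.03 -0.72]
shift [ 0.1509 -0.6595 -0.8862] turn [2.514e-01 1.000e-04 1.000e-04] dist 0.27874206393482354 ang deg 45.246428355346694
```

move_arm(grip=[-1,-1,-1,-1,-1], xyz=[[0,-0.66,-0.886],[0,-0.66,-0.886],[0,-0.66,-0.886],[0,-0.66,-0.886],[0,-0.66,-0.886]], dr=[[0.25,0,0],[0.25,0,0],[0.25,0,0],[0.25,0,0],[0.25,0,0]])

```text
t: 1.4
position: [0.3943, 0.0061, 0.2879]
eef_rot: [-0.499, 1.512, 0.499]
wrist_force: [1.9, 0.8, 0.3]
gripper_width: -0.0002
```

```bash
python3 - <<'E'
from h import *
o=get_obs();print(o["t"],o["position"],o["joints"].round(2))
plan((.4168,-.0576,.28),.48)
E
```

```text
1.4 [0.39431515 0.00610969 0.28791402] [ 0.01  0.    2.11  0.    1.03 -0.63]
shift [ 0.0317 -0.2583 -0.0795] turn [0.0502 0.0002 0.0001] dist 0.06802297703331464 ang deg 9.041115468058178
```

move_arm(grip=[-1,-1,-1,-1], xyz=[[0.03,-0.258,-0.08],[0.03,-0.258,-0.08],[0.03,-0.258,-0.08],[0.03,-0.258,-0.08]], dr=[[0.05,0,0],[0.05,0,0],[0.05,0,0],[0.05,0,0]])

```text
t: 1.73
position: [0.4169, -0.0565, 0.2799]
eef_rot: [-0.379, 1.538, 0.38]
wrist_force: [0.4, 0.3, -0.8]
gripper_width: 0.0002
```

```bash
python3 - <<'E'
from h import *
o=get_obs();print(o["t"],o["position"],o["joints"].round(2),o["wrist_force"])
np.save("pics/w1pose.npy",calibration("wrist")["pose"])
p,d=grab_frame("wrist"); cv2.imwrite("pics/w1.png",p[:,:,::-1])
plan((.4168,-.0576,.177),.48)
E
```

```text
1.7333 [ 0.41692086 -0.0564874   0.27985422] [-0.14  0.06  2.07  0.    1.01 -0.62] [ 0.35239336  0.27277037 -0.75193041]
shift [ 0.4116 -0.0081 -0.0029] turn [ 0.0019 -0.0002 -0.0003] dist 0.10291439719767637 ang deg 0.34284040578873665
```

View pics/w1.png

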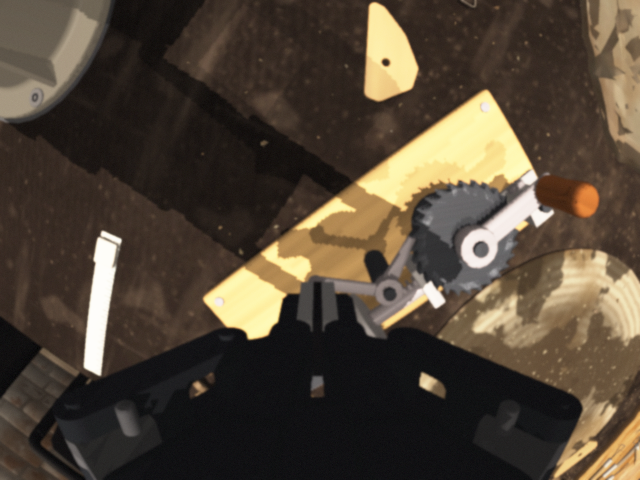

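```bash
cat >> h.py <<'E'
def fray(u,v,P,K=None):
    K=calibration("wrist")["K"] if K is None else K
    a,b=(u-K[0][2]),(v-K[1][2]);r=np.hypot(a,b);t=r/K[0][0]
    d=np.array([np.sin(t)*a/r,-np.sin(t)*b/r,-np.cos(t)]);return P[:3,3],P[:3,:3]@d
def fz(u,v,z,P):
    o,d=fray(u,v,P);return o+d*(z-o[2])/d[2]
E
python3 - <<'E'
from h import *
P=np.load("pics/w1pose.npy")
im=cv2.imread("pics/w1.png");cv2.imwrite("pics/w1c.png",cv2.resize(im[150:320,280:620],None,fx=2.3,fy=2.3,interpolation=cv2.INTER_CUBIC))
h=fz(481,248,.1165,P);print("hub",h)
for uv in[(586,199),(584,198)]:
    k=fz(*uv,.163,P);q=(k-h)[:2];print(k,np.hypot(*q),np.arctan2(q[1],q[0]))
print("post",fz(390,292,.1004,P))
E
```

```text
hub [ 0.51962236 -0.0067132   0.1165    ]
[0.5439928  0.05650906 0.163     ] 0.0677567186330059 1.2028761270282862
[0.54208513 0.05610989 0.163     ] 0.06671819045123371 1.227406112872617
post [ 0.48341394 -0.0690652   0.1004    ]
```

View pics/w1c.png

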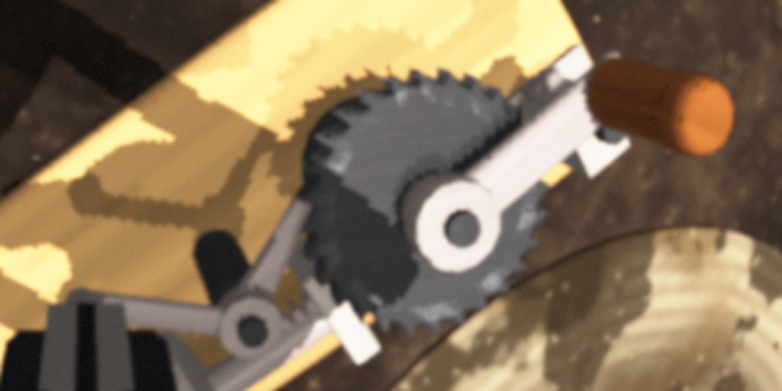

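move_arm(grip=[-1,-1,-1,-1], xyz=[[0.41,-0.005,0],[0.41,-0.005,0],[0.41,-0.005,0],[0.41,-0.005,0]], dr=[[0,0,0],[0,0,0],[0,0,0],[0,0,0]])

```text
t: 2.12
position: [0.4146, -0.0549, 0.1744]
eef_rot: [-0.382, 1.543, 0.386]
wrist_force: [-0.8, -0.3, 0.5]
gripper_width: -0.0001
```

move_arm(grip=[-1,-1,-1,-1,-1], xyz=[[0,-0.03,0.005],[0,-0.05,0.01],[0,-0.07,0.015],[0,-0.085,0.02],[0,-0.1,0.023]], dr=[[0,0,0],[0,0,0],[0,0,0],[0,0,0],[0,0,0]])

```text
t: 2.53
position: [0.4355, -0.0762, 0.1789]
eef_rot: [-0.382, 1.535, 0.381]
wrist_force: [-0.8, 2.0, 2.6]
gripper_width: -0.0001
```

move_arm(grip=[-1,-1,-1,-1,-1], xyz=[[0,-0.015,0],[0,-0.03,0],[0,-0.045,0],[0,-0.06,0],[0,-0.075,0]], dr=[[0,0,0],[0,0,0],[0,0,0],[0,0,0],[0,0,0]])

```text
t: 2.95
position: [0.443, -0.0927, 0.1776]
eef_rot: [-0.381, 1.537, 0.382]
wrist_force: [-0.9, 3.6, 2.2]
gripper_width: 0.0001
```

```bash
python3 - <<'E'
from h import *
o=get_obs();print(o["t"],o["position"],o["joints"].round(2),o["wrist_force"])
plan((.4432,-.0973,.177),.48)
E
```

```text
2.95 [ 0.4429939  -0.0927403   0.17762542] [-0.21  0.27  2.1   0.    0.77 -0.7 ] [-0.9439026   3.57070581  2.21013594]
shift [ 0.0025 -0.0165 -0.0078] turn [ 0.0022 -0.0001 -0.0001] dist 0.004607000130177212 ang deg 0.38976776462406193
```

move_arm(grip=[-1,-1,-1], xyz=[[0,-0.006,0],[0,-0.011,0],[0,-0.016,0]], dr=[[0,0,0],[0,0,0],[0,0,0]])

```text
t: 3.2
position: [0.4448, -0.0961, 0.1775]
eef_rot: [-0.381, 1.537, 0.382]
wrist_force: [-1.6, 3.4, 2.4]
gripper_width: 0.0004
```

move_arm(grip=[-1,-1], xyz=[[0,-0.004,0],[0,-0.008,0]], dr=[[0,0,0],[0,0,0]])

```text
t: 3.37
position: [0.4455, -0.0975, 0.1775]
eef_rot: [-0.381, 1.538, 0.382]
wrist_force: [-2.6, 7.4, 3.8]
gripper_width: 0.0002
```

move_arm(grip=[-1,-1], xyz=[[0,-0.003,0],[0,-0.003,0]], dr=[[0,0,0],[0,0,0]])

```text
t: 3.53
position: [0.4454, -0.0978, 0.1774]
eef_rot: [-0.38, 1.539, 0.383]
wrist_force: [-3.8, 8.9, 4.7]
gripper_width: 0.0001
```

```bash
python3 - <<'E'
from h import *
o=get_obs();print(o["t"],o["position"],o["joints"].round(2),o["wrist_force"])
p,d=grab_frame("top"); cv2.imwrite("pics/top1.png",p[:,:,::-1])
p,d=grab_frame("scene"); cv2.imwrite("pics/scene1.png",p[:,:,::-1])
a=cv2.resize(p[190:370,270:410,::-1],None,fx=3.3,fy=3.3,interpolation=cv2.INTER_CUBIC);cv2.imwrite("pics/scene1c.png",a)
E
```

```text
3.5333 [ 0.4453753  -0.09776278  0.17741166] [-0.22  0.27  2.09  0.    0.78 -0.71] [-3.83101309  8.8951091   4.74569734]
```

View pics/scene1c.png

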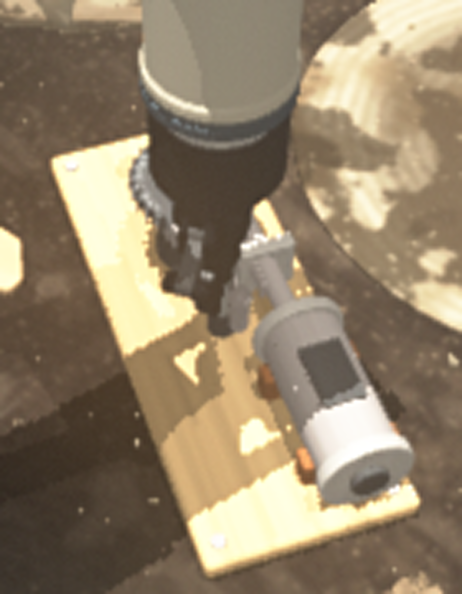

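move_arm(grip=[-1,-1,-0.5,0,0.4], xyz=[[0,0.04,0],[0,0.1,0],[-0.15,0.1,0],[-0.3,0.1,0],[-0.45,0.1,0]], dr=[[0,0,0],[0,0,0],[0,0,0],[0,0,0],[0,0,0]])

```text
t: 4.05
position: [0.4339, -0.0759, 0.2912]
eef_rot: [-0.382, 1.538, 0.382]
wrist_force: [1.2, 0.4, 0.0]
gripper_width: 0.0355
```

```bash
python3 - <<'E'
from h import *
o=get_obs();print(o["t"],o["position"],o["joints"].round(2),o["wrist_force"])
plan((.50,0.03,.30),.48)
E
```

```text
4.05 [ 0.43388404 -0.07594756  0.29115845] [-0.18  0.08  2.02 -0.    1.04 -0.66] [1.24963773 0.37964573 0.03899086]
shift [-0.0359  0.2505  0.4321] turn [ 0.0024 -0.0004 -0.    ] dist 0.12519736167148074 ang deg 0.4376681149881432
```

move_arm(grip=[0.4,0.4,0.4,0.4], xyz=[[-0.02,0.1,0.4],[-0.02,0.1,0.4],[-0.02,0.1,0.4],[-0.02,0.1,0.4]], dr=[[0,0,0],[0,0,0],[0,0,0],[0,0,0]])

```text
t: 4.38
position: [0.5144, -0.005, 0.296]
eef_rot: [-0.384, 1.532, 0.382]
wrist_force: [0.7, 0.2, -0.3]
gripper_width: 0.0595
```

```bash
python3 - <<'E'
from h import *
o=get_obs();print(o["t"],o["position"],o["joints"].round(2),o["wrist_force"],o["joint_velocities"].round(3))
np.save("pics/w2pose.npy",calibration("wrist")["pose"])
p,d=grab_frame("wrist"); cv2.imwrite("pics/w2.png",p[:,:,::-1])
p,d=grab_frame("top"); cv2.imwrite("pics/top2.png",p[:,:,::-1])
p,d=grab_frame("scene"); 
a=cv2.resize(p[190:370,270:410,::-1],None,fx=3.3,fy=3.3,interpolation=cv2.INTER_CUBIC);cv2.imwrite("pics/scene2c.png",a)
E
```

```text
4.3833 [ 0.5144107  -0.00502679  0.29601696] [-0.01  0.19  1.88  0.    1.07 -0.5 ] [ 0.73306221  0.24796954 -0.25592998] [-0.041 -0.024  0.073 -0.02   0.015 -0.052]
```

View pics/w2.png

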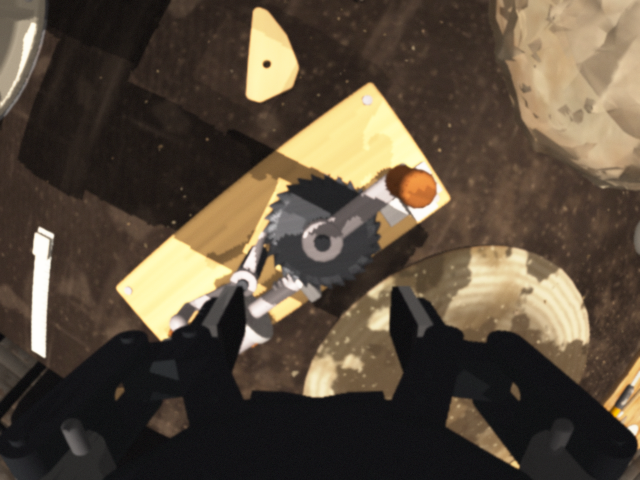

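View pics/scene2c.png

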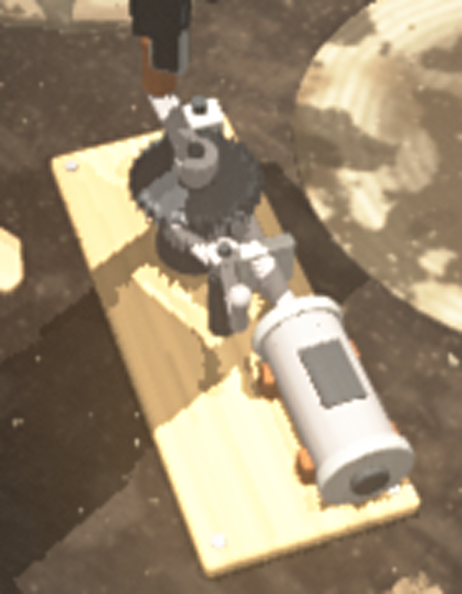

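```bash
python3 - <<'E'
from h import *
P=np.load("pics/w2pose.npy");print(P[:3,3])
print("tab",onz("scene",270+239/3.3-.35,190+296/3.3-.35,.1225))
h=fz(323,242,.1165,P);print("hub",h)
im=cv2.imread("pics/w2.png");hsv=cv2.cvtColor(im,cv2.COLOR_BGR2HSV)
m=cv2.inRange(hsv,(4,150,140),(20,255,255));m[:,:370]=0;m[:,450:]=0;m[240:]=0;m[:150]=0
n,l,s,c=cv2.connectedComponentsWithStats(m);i=1+np.argmax(s[1:,4]);print(s[i],c[i])
for uv in (c[i],(418,188)):
    k=fz(*uv,.163,P);q=(k-h)[:2];print(k,np.hypot(*q),np.arctan2(q[1],q[0]))
cv2.imwrite("pics/w2c.png",cv2.resize(im[150:270,230:450],None,fx=3.5,fy=3.5,interpolation=cv2.INTER_CUBIC))
E
```

```text
[0.48268    0.05221311 0.36593985]
tab [ 0.4530067 -0.1118623  0.1225   ]
hub [ 0.52004557 -0.00690285  0.1165    ]
[401 171  35  36 979] [417.96220633 188.65474974]
[0.54562357 0.05668744 0.163     ] 0.0685416631951047 1.188367840288312
[0.54545198 0.05701889 0.163     ] 0.06878572236576501 1.1924804802400242
```

View pics/w2c.png

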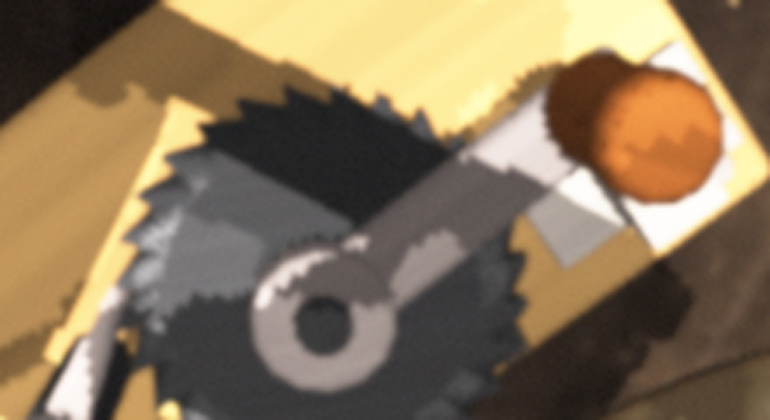

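```bash
python3 - <<'E'
from h import *
plan((.546,0.0583,.296),.48)
E
```

```text
shift [-0.0055  0.1658  0.248 ] turn [ 0.0025 -0.0004  0.    ] dist 0.07460004808809334 ang deg 0.4505877045766422
```

move_arm(grip=[0.4,0.4,0.4,0.4], xyz=[[0,0.166,0.248],[0,0.166,0.248],[0,0.166,0.248],[0.1,0.166,0.248]], dr=[[0.002,0,0],[0.002,0,0],[0.002,0,0],[0.002,0,0]])

```text
t: 4.87
position: [0.5488, 0.0589, 0.2735]
eef_rot: [-0.378, 1.531, 0.376]
wrist_force: [0.9, 0.1, 0.3]
gripper_width: 0.0599
```

```bash
python3 - <<'E'
from h import *
o=get_obs();print(o["t"],o["position"],o["wrist_force"])
plan((.546,0.0583,.195),.48)
np.save("pics/w3pose.npy",calibration("wrist")["pose"])
p,d=grab_frame("wrist"); cv2.imwrite("pics/w3.png",p[:,:,::-1])
E
```

```text
4.8667 [0.54884324 0.05894595 0.27352949] [0.9269068  0.11733443 0.28091456]
shift [ 0.314   0.0039 -0.0133] turn [0.0006 0.002  0.0009] dist 0.07858359714969987 ang deg 0.41265319268191814
```

View pics/w3.png

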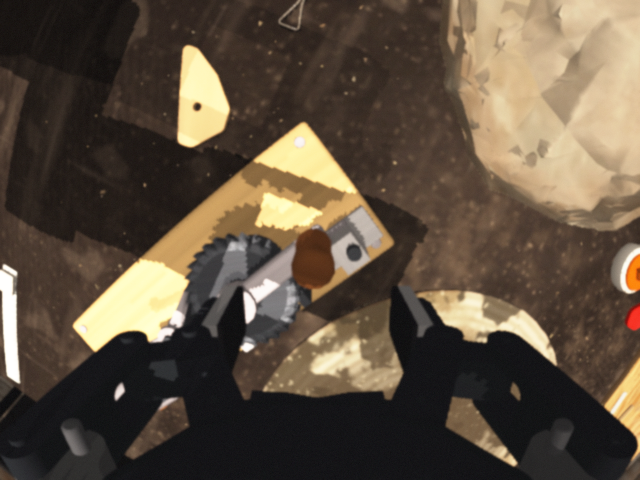

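```bash
python3 - <<'E'
from h import *
P=np.load("pics/w3pose.npy")
im=cv2.imread("pics/w3.png");hsv=cv2.cvtColor(im,cv2.COLOR_BGR2HSV)
for uv in [(314,268),(313,270)]:
    k=fz(*uv,.163,P);q=k[:2]-[.520,-.0067];print(k,np.hypot(*q),np.arctan2(q[1],q[0]))
o=get_obs();print(o["position"]);plan((.546,0.0583,.195),.48)
E
```

```text
[0.5469762  0.05903859 0.163     ] 0.07105826729126685 1.1813946777810922
[0.54702539 0.0578268  0.163     ] 0.06995770129668465 1.1741682727759082
[0.54522041 0.05797377 0.26664084]
shift [ 0.2866 -0.0004  0.0041] turn [ 0.0004 -0.0008 -0.0001] dist 0.0716458223436234 ang deg 0.15890004421037116
```

move_arm(grip=[0.4,0.4,0.4,0.4,0.4], xyz=[[0.12,0,0.004],[0.24,0,0.004],[0.285,0,0.004],[0.285,0,0.004],[0.285,0,0.004]], dr=[[0,0,0],[0,0,0],[0,0,0],[0,0,0],[0,0,0]])

```text
t: 5.33
position: [0.5471, 0.0581, 0.1992]
eef_rot: [-0.376, 1.539, 0.376]
wrist_force: [-0.7, -0.5, 0.9]
gripper_width: 0.0595
```

move_arm(grip=[-0.1,-0.3,-0.5,-0.6,-0.7], xyz=[[0,0,0],[0,0,0],[0,0,0],[0,0,0],[0,0,0]], dr=[[0,0,0],[0,0,0],[0,0,0],[0,0,0],[0,0,0]], force=60)

```text
t: 5.75
position: [0.5478, 0.0585, 0.2006]
eef_rot: [-0.378, 1.537, 0.376]
wrist_force: [-3.4, -3.0, 9.8]
gripper_width: 0.0216
```

```bash
python3 - <<'E'
from h import *
o=get_obs();print(o["t"],o["position"],o["wrist_force"],o["gripper_width"],o["ft_torque"])
p,d=grab_frame("wrist"); cv2.imwrite("pics/w4.png",p[:,:,::-1])
p,d=grab_frame("scene"); 
a=cv2.resize(p[140:320,250:420,::-1],None,fx=3.3,fy=3.3,interpolation=cv2.INTER_CUBIC);cv2.imwrite("pics/scene4c.png",a)
o=get_obs();print(o["t"],o["position"],o["wrist_force"],o["gripper_width"],o["ft_torque"])
E
```

```text
5.75 [0.5477634  0.05845886 0.20058038] [-3.41689549 -3.00883397  9.80962919] 0.021591222056424872 [-0.41330467  0.61400308 -0.00619828]
5.85 [0.5477479  0.05848719 0.2005781 ] [-3.90026611 -1.84223543  9.9124256 ] 0.021499660056311078 [-0.37267042  0.63088893 -0.03658601]
```

View pics/w4.png

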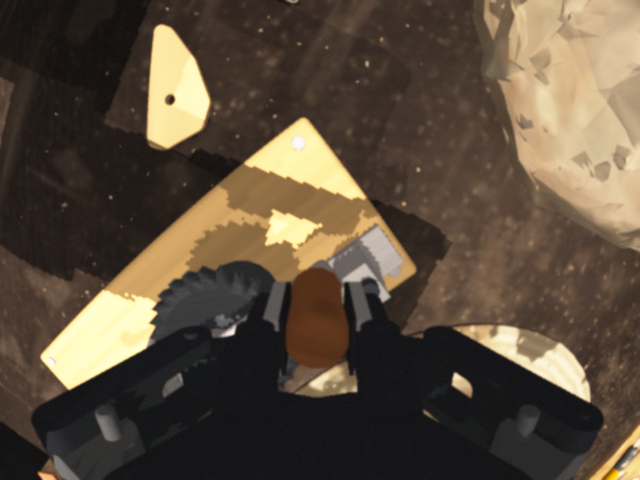

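View pics/scene4c.png

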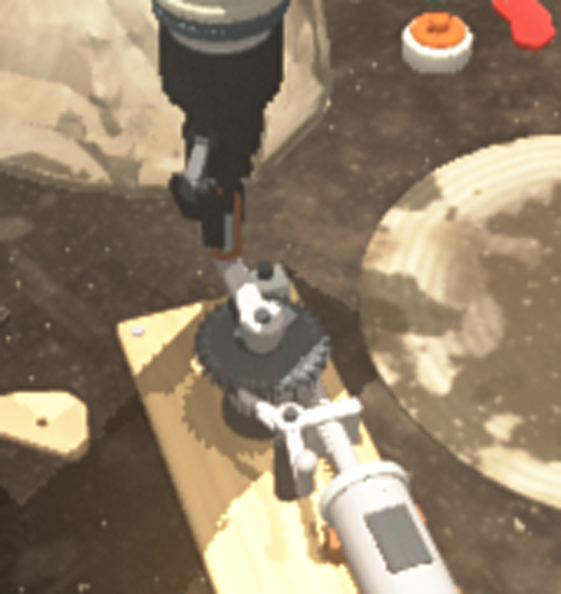

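```bash
cat > cr.py <<'E'
from h import *
import sys,json
HUB=np.array([.520,-.0067]);RT=tgt(.48)
def pt(a,z=.1995,r=.070): return np.array([HUB[0]+r*np.cos(a),HUB[1]+r*np.sin(a),z])
def rows(c,alphas,z=.1995):
    return [((RT.T@(pt(a,z)-np.array(c)))/.25).round(3).tolist() for a in alphas]
def after(c,row): return (np.array(c)+RT@(np.array(row)*.25)).round(5).tolist()
def state():
    o=get_obs();p=o["position"];q=p[:2]-HUB;a=np.arctan2(q[1],q[0])%(2*np.pi);F=o["wrist_force"]
    t=np.array([-np.sin(a),np.cos(a)]);print("t",o["t"],"pos",p.round(4),"alpha",a.round(4),"r",np.hypot(*q).round(4),"Ftan(ccw+)",(F[:2]@t).round(1),"Frad",(F[:2]@[np.cos(a),np.sin(a)]).round(1),"Fz",F[2].round(1),"w",o["gripper_width"].round(4))
    return a
def go(c,alphas,z=.1995):
    state();r=rows(c,alphas,z);print(r);print("after",after(c,r[-1]))
E
python3 - <<'E'
from cr import *
go([.5461,.0585,.1954],[1.15,1.11,1.07,1.03,.99])
E
```

```text
Traceback (most recent call last):
  File "cr.py", line 13, in go
    state();r=rows(c,alphas,z);print(r);print("after",after(c,r[-1]))
    ~~~~~^^
  File "cr.py", line 10, in state
    t=np.array([-np.sin(a),np.cos(a)]);print("t",o["t"],"pos",p.round(4),"alpha",a.round(4),"r",np.hypot(*q).round(4),"Ftan(ccw+)",(F[:2]@t).round(1),"Frad",(F[:2]@[np.cos(a),np.sin(a)]).round(1),"Fz",F[2].round(1),"w",o["gripper_width"].round(4))
                                                                                                                                                                                                                           ^^^^^^^^^^^^^^^^^^^^^^^^
AttributeError: 'float' object has no attribute 'round'
```

```bash
sed -i 's/o\["gripper_width"\].round(4)/round(o["gripper_width"],4)/' cr.py
python3 - <<'E'
from cr import *
go([.5461,.0585,.1954],[1.15,1.11,1.07,1.03,.99])
E
```

```text
t 5.85 pos [0.5477 0.0585 0.2006] alpha 1.1684 r 0.0708 Ftan(ccw+) 2.9 Frad -3.2 Fz 9.9 w 0.0215
[[-0.016, -0.009, 0.006], [-0.016, -0.018, 0.013], [-0.016, -0.027, 0.02], [-0.016, -0.037, 0.026], [-0.016, -0.046, 0.031]]
after [0.55828, 0.05188, 0.1994]
```

move_arm(grip=[-0.7,-0.7,-0.7,-0.7,-0.7], xyz=[[-0.016,-0.009,0.006],[-0.016,-0.018,0.013],[-0.016,-0.027,0.02],[-0.016,-0.037,0.026],[-0.016,-0.046,0.031]], dr=[[0,0,0],[0,0,0],[0,0,0],[0,0,0],[0,0,0]])

```text
t: 6.27
position: [0.5567, 0.0532, 0.2012]
eef_rot: [-0.374, 1.545, 0.38]
wrist_force: [-8.0, 9.9, -11.4]
gripper_width: 0.0216
```

```bash
python3 - <<'E'
from cr import *
go([.55828,.05188,.1994],[.97,.95,.93,.91,.89])
E
```

```text
t 6.2667 pos [0.5567 0.0532 0.2012] alpha 1.0213 r 0.0702 Ftan(ccw+) 12.0 Frad 4.2 Fz -11.4 w 0.0216
[[-0.0, -0.005, 0.003], [-0.0, -0.01, 0.006], [-0.0, -0.015, 0.008], [-0.0, -0.02, 0.01], [-0.0, -0.026, 0.013]]
after [0.56416, 0.04762, 0.1994]
```

```bash
python3 - <<'E'
from cr import *
p,d=grab_frame("scene"); 
a=cv2.resize(p[200:300,290:390,::-1],None,fx=6,fy=6,interpolation=cv2.INTER_CUBIC);cv2.imwrite("pics/scene5c.png",a)
p,d=grab_frame("top"); 
a=cv2.resize(p[175:295,255:405,::-1],None,fx=5,fy=5,interpolation=cv2.INTER_CUBIC);cv2.imwrite("pics/top5c.png",a)
state()
E
```

```text
t 6.3667 pos [0.557  0.0531 0.2012] alpha 1.017 r 0.0703 Ftan(ccw+) 9.7 Frad 4.2 Fz -12.7 w 0.0215
```

View pics/scene5c.png

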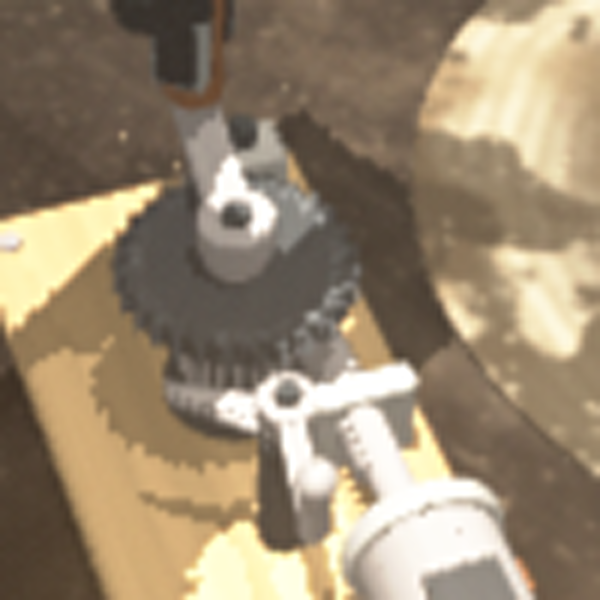

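View pics/top5c.png

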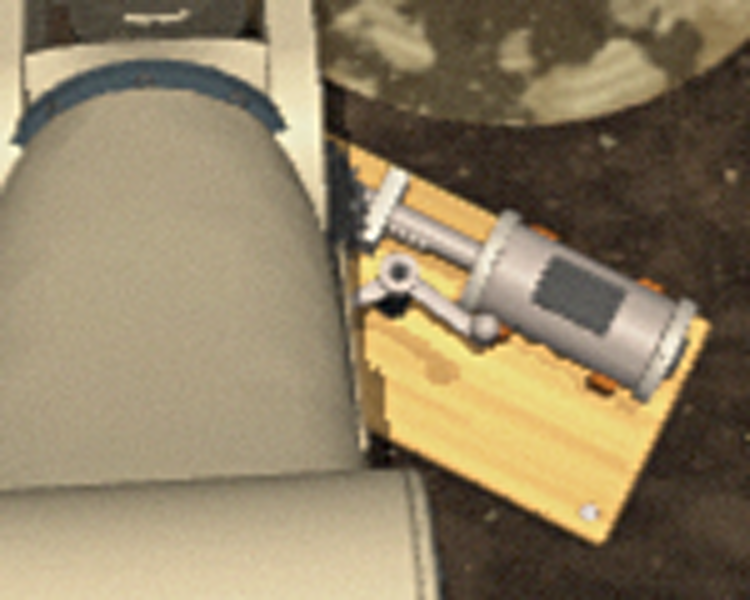

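```bash
python3 - <<'E'
from cr import *
go([.55828,.05188,.1994],[1.01,1.035,1.06,1.085,1.11],.197)
E
```

```text
t 6.3667 pos [0.557  0.0531 0.2012] alpha 1.017 r 0.0703 Ftan(ccw+) 9.7 Frad 4.2 Fz -12.7 w 0.0215
[[0.01, 0.004, -0.002], [0.01, 0.01, -0.006], [0.01, 0.016, -0.01], [0.01, 0.022, -0.014], [0.01, 0.028, -0.018]]
after [0.55106, 0.05601, 0.1969]
```

move_arm(grip=[-0.7,-0.7,-0.7,-0.7,-0.7], xyz=[[0.01,0.004,-0.002],[0.01,0.01,-0.006],[0.01,0.016,-0.01],[0.01,0.022,-0.014],[0.01,0.028,-0.018]], dr=[[0,0,0],[0,0,0],[0,0,0],[0,0,0],[0,0,0]])

```text
t: 6.78
position: [0.5514, 0.0565, 0.2008]
eef_rot: [-0.376, 1.54, 0.378]
wrist_force: [-5.0, 1.6, 2.2]
gripper_width: 0.0215
```

```bash
python3 - <<'E'
from cr import *
go([.55106,.05601,.1969],[1.135,1.16,1.185,1.21,1.235],.197)
E
```

```text
t 6.7833 pos [0.5514 0.0565 0.2008] alpha 1.1098 r 0.0706 Ftan(ccw+) 5.2 Frad -0.8 Fz 2.2 w 0.0215
[[-0.0, 0.005, -0.004], [-0.0, 0.011, -0.008], [-0.0, 0.016, -0.013], [-0.0, 0.022, -0.017], [-0.0, 0.027, -0.022]]
after [0.54306, 0.05946, 0.1969]
```

Holding back with about 5 N at the knob, as expected, so I'll keep easing it back.

move_arm(grip=[-0.7,-0.7,-0.7,-0.7,-0.7], xyz=[[0,0.005,-0.004],[0,0.011,-0.008],[0,0.016,-0.013],[0,0.022,-0.017],[0,0.027,-0.022]], dr=[[0,0,0],[0,0,0],[0,0,0],[0,0,0],[0,0,0]])

```text
t: 7.2
position: [0.5435, 0.0599, 0.2008]
eef_rot: [-0.376, 1.54, 0.377]
wrist_force: [-4.6, 0.6, 2.4]
gripper_width: 0.0215
```

```bash
python3 - <<'E'
from cr import *
go([.54306,.05946,.1969],[1.26,1.285,1.31,1.335,1.36],.197)
E
```

```text
t 7.2 pos [0.5435 0.0599 0.2008] alpha 1.2317 r 0.0706 Ftan(ccw+) 4.6 Frad -1.0 Fz 2.4 w 0.0215
[[-0.0, 0.005, -0.005], [-0.0, 0.01, -0.01], [-0.0, 0.014, -0.015], [-0.0, 0.019, -0.02], [-0.0, 0.024, -0.026]]
after [0.53452, 0.06178, 0.1969]
```

```bash
python3 - <<'E'
from cr import *
c=[.54306,.05946,.1969];a=1.235
for k in range(10):
    r=rows(c,[a+.025*i for i in range(1,6)],.197);c=after(c,r[-1]);a+=.125
    print(round(a,3),r,"after",c)
E
```

```text
1.36 [[-0.0, 0.005, -0.005], [-0.0, 0.01, -0.01], [-0.0, 0.014, -0.015], [-0.0, 0.019, -0.02], [-0.0, 0.024, -0.026]] after [0.53452, 0.06178, 0.1969]
1.485 [[-0.0, 0.004, -0.005], [-0.0, 0.008, -0.011], [-0.0, 0.012, -0.016], [-0.0, 0.016, -0.022], [-0.0, 0.02, -0.028]] after [0.526, 0.06298, 0.1969]
1.61 [[-0.0, 0.004, -0.006], [-0.0, 0.007, -0.012], [-0.0, 0.011, -0.018], [-0.0, 0.014, -0.024], [-0.0, 0.017, -0.031]] after [0.51716, 0.06317, 0.1969]
1.735 [[-0.0, 0.003, -0.006], [-0.0, 0.006, -0.012], [-0.0, 0.008, -0.019], [-0.0, 0.011, -0.025], [-0.0, 0.013, -0.032]] after [0.50856, 0.06236, 0.1969]
1.86 [[-0.0, 0.002, -0.007], [-0.0, 0.004, -0.013], [-0.0, 0.006, -0.02], [-0.0, 0.007, -0.027], [-0.0, 0.009, -0.034]] after [0.49998, 0.06043, 0.1969]
1.985 [[-0.0, 0.001, -0.007], [-0.0, 0.002, -0.014], [-0.0, 0.003, -0.021], [-0.0, 0.004, -0.028], [-0.0, 0.004, -0.035]] after [0.49176, 0.05728, 0.1969]
2.11 [[-0.0, 0.001, -0.007], [-0.0, 0.001, -0.014], [-0.0, 0.001, -0.021], [-0.0, 0.001, -0.028], [-0.0, 0.0, -0.035]] after [0.484, 0.05324, 0.1969]
2.235 [[-0.0, -0.0, -0.007], [-0.0, -0.001, -0.014], [-0.0, -0.002, -0.02], [-0.0, -0.003, -0.027], [-0.0, -0.004, -0.034]] after [0.47692, 0.04843, 0.1969]
2.36 [[-0.0, -0.001, -0.007], [-0.0, -0.003, -0.014], [-0.0, -0.005, -0.021], [-0.0, -0.006, -0.027], [-0.0, -0.008, -0.034]] after [0.4703, 0.04273, 0.1969]
2.485 [[-0.0, -0.003, -0.007], [-0.0, -0.005, -0.013], [-0.0, -0.008, -0.02], [-0.0, -0.01, -0.026], [-0.0, -0.013, -0.033]] after [0.46448, 0.03604, 0.1969]
```

move_arm(grip=[-0.7,-0.7,-0.7,-0.7,-0.7], xyz=[[0,0.005,-0.005],[0,0.01,-0.01],[0,0.014,-0.015],[0,0.019,-0.02],[0,0.024,-0.026]], dr=[[0,0,0],[0,0,0],[0,0,0],[0,0,0],[0,0,0]])

```text
t: 7.62
position: [0.5359, 0.062, 0.2008]
eef_rot: [-0.377, 1.537, 0.377]
wrist_force: [-4.2, 1.4, 3.9]
gripper_width: 0.0216
```

move_arm(grip=[-0.7,-0.7,-0.7,-0.7,-0.7], xyz=[[0,0.004,-0.005],[0,0.008,-0.011],[0,0.012,-0.016],[0,0.016,-0.022],[0,0.02,-0.028]], dr=[[0,0,0],[0,0,0],[0,0,0],[0,0,0],[0,0,0]])

```text
t: 8.03
position: [0.5277, 0.0634, 0.2008]
eef_rot: [-0.377, 1.537, 0.377]
wrist_force: [-4.4, 3.9, 5.4]
gripper_width: 0.0214
```

move_arm(grip=[-0.7,-0.7,-0.7,-0.7,-0.7], xyz=[[0,0.004,-0.006],[0,0.007,-0.012],[0,0.011,-0.018],[0,0.014,-0.024],[0,0.017,-0.031]], dr=[[0,0,0],[0,0,0],[0,0,0],[0,0,0],[0,0,0]])

```text
t: 8.45
position: [0.5189, 0.0637, 0.2008]
eef_rot: [-0.376, 1.537, 0.377]
wrist_force: [-3.0, 3.5, 4.8]
gripper_width: 0.0217
```

```bash
python3 - <<'E'
from cr import *
state()
E
```

```text
t 8.45 pos [0.5189 0.0637 0.2008] alpha 1.5863 r 0.0704 Ftan(ccw+) 2.9 Frad 3.6 Fz 4.8 w 0.0217
```

move_arm(grip=[-0.7,-0.7,-0.7,-0.7,-0.7], xyz=[[0,0.003,-0.006],[0,0.006,-0.012],[0,0.008,-0.019],[0,0.011,-0.025],[0,0.013,-0.032]], dr=[[0,0,0],[0,0,0],[0,0,0],[0,0,0],[0,0,0]])

```text
t: 8.87
position: [0.5103, 0.063, 0.2008]
eef_rot: [-0.376, 1.536, 0.377]
wrist_force: [-3.1, 5.4, 5.2]
gripper_width: 0.0214
```

move_arm(grip=[-0.7,-0.7,-0.7,-0.7,-0.7], xyz=[[0,0.002,-0.007],[0,0.004,-0.013],[0,0.006,-0.02],[0,0.007,-0.027],[0,0.009,-0.034]], dr=[[0,0,0],[0,0,0],[0,0,0],[0,0,0],[0,0,0]])

```text
t: 9.28
position: [0.5017, 0.0612, 0.2008]
eef_rot: [-0.376, 1.537, 0.377]
wrist_force: [-3.6, 4.9, 6.2]
gripper_width: 0.0215
```

move_arm(grip=[-0.7,-0.7,-0.7,-0.7,-0.7], xyz=[[0,0.001,-0.007],[0,0.002,-0.014],[0,0.003,-0.021],[0,0.004,-0.028],[0,0.004,-0.035]], dr=[[0,0,0],[0,0,0],[0,0,0],[0,0,0],[0,0,0]])

```text
t: 9.7
position: [0.4933, 0.0582, 0.2008]
eef_rot: [-0.375, 1.537, 0.377]
wrist_force: [-5.9, 6.8, 7.6]
gripper_width: 0.0215
```

```bash
python3 - <<'E'
from cr import *
state()
np.save("pics/w6pose.npy",calibration("wrist")["pose"])
p,d=grab_frame("wrist"); cv2.imwrite("pics/w6.png",p[:,:,::-1])
p,d=grab_frame("top"); 
a=cv2.resize(p[175:295,255:405,::-1],None,fx=5,fy=5,interpolation=cv2.INTER_CUBIC);cv2.imwrite("pics/top6c.png",a)
E
```

```text
t 9.7 pos [0.4933 0.0582 0.2008] alpha 1.961 r 0.0701 Ftan(ccw+) 2.9 Frad 8.5 Fz 7.6 w 0.0215
```

View pics/w6.png

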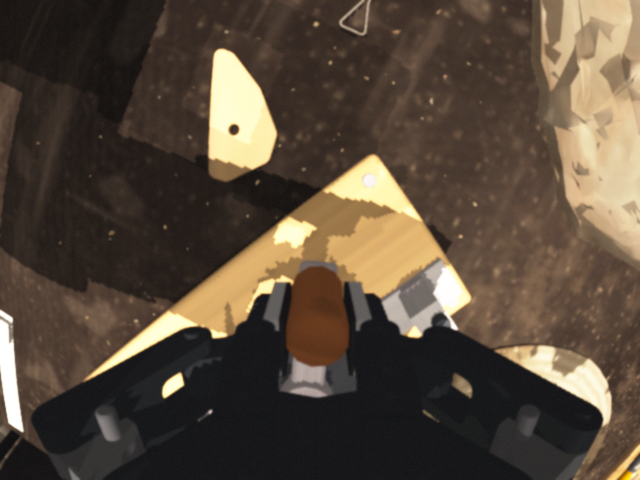

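View pics/top6c.png

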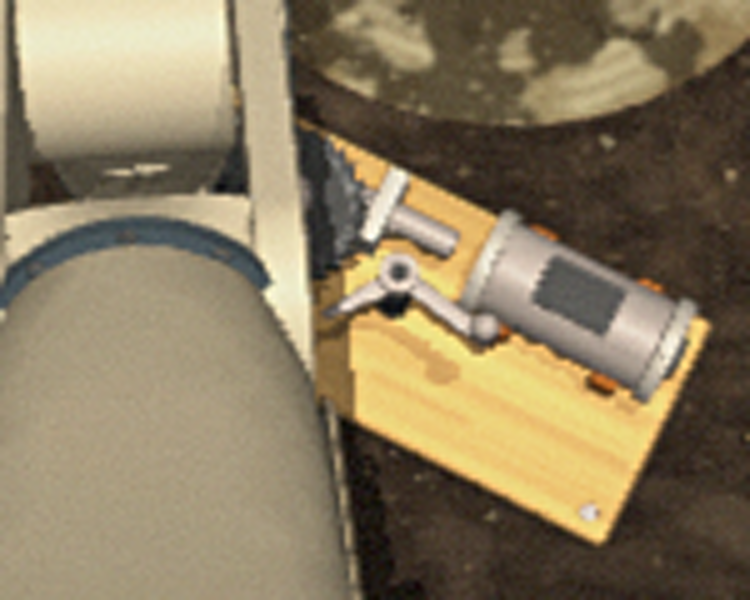

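```bash
python3 - <<'E'
from cr import *
from scipy.optimize import least_squares
q=np.array([(.557,.0531),(.5514,.0565),(.5435,.0599),(.5359,.062),(.5277,.0634),(.5189,.0637),(.5103,.0630),(.5017,.0612),(.4933,.0582)])
s=least_squares(lambda h:np.hypot(*(q-h).T)-.07,[.52,-.0067]);print(s.x,s.fun*1e3)
s=least_squares(lambda h:np.hypot(*(q-h[:2]).T)-h[2],[.52,-.0067,.07]);print(s.x,s.fun*1e3)
state()
E
```

```text
[ 0.52032459 -0.00627947] [-0.20740169  0.04957236  0.12005077  0.03341402  0.06871552 -0.00603318
  0.00097938  0.00252858 -0.086265  ]
[ 0.52045228 -0.00475038  0.06853709] [-0.10901176  0.08775981  0.09867778 -0.02253048 -0.00240305 -0.06911457
 -0.03028502  0.02747927  0.01942801]
t 9.8 pos [0.493  0.0581 0.2008] alpha 1.9654 r 0.0702 Ftan(ccw+) 3.7 Frad 8.6 Fz 7.8 w 0.0217
```

```bash
cat >> cr.py <<'E'
def seq(c,a,step,n,z=.198,r=.0712):
    for k in range(n):
        rr=[((RT.T@(pt(a+step*i,z,r)-np.array(c)))/.25).round(3).tolist() for i in range(1,6)];c=after(c,rr[-1]);a+=5*step
        print(round(a,3),rr,"after",c)
E
python3 - <<'E'
from cr import *
seq([.49176,.05728,.1969],1.985,.025,5)
E
```

```text
2.11 [[-0.004, 0.005, -0.006], [-0.004, 0.006, -0.013], [-0.004, 0.006, -0.021], [-0.004, 0.005, -0.028], [-0.004, 0.005, -0.035]] after [0.48342, 0.05435, 0.1979]
2.235 [[-0.0, -0.0, -0.007], [-0.0, -0.001, -0.014], [-0.0, -0.002, -0.021], [-0.0, -0.003, -0.028], [-0.0, -0.004, -0.035]] after [0.47612, 0.04942, 0.1979]
2.36 [[-0.0, -0.002, -0.007], [-0.0, -0.003, -0.014], [-0.0, -0.005, -0.021], [-0.0, -0.007, -0.028], [-0.0, -0.009, -0.035]] after [0.4694, 0.04338, 0.1979]
2.485 [[-0.0, -0.002, -0.006], [-0.0, -0.005, -0.013], [-0.0, -0.007, -0.02], [-0.0, -0.01, -0.026], [-0.0, -0.013, -0.033]] after [0.46358, 0.03669, 0.1979]
2.61 [[-0.0, -0.003, -0.006], [-0.0, -0.006, -0.013], [-0.0, -0.009, -0.019], [-0.0, -0.013, -0.025], [-0.0, -0.017, -0.031]] after [0.45867, 0.02934, 0.1979]
```

move_arm(grip=[-0.7,-0.7,-0.7,-0.7,-0.7], xyz=[[-0.004,0.005,-0.006],[-0.004,0.006,-0.013],[-0.004,0.006,-0.021],[-0.004,0.005,-0.028],[-0.004,0.005,-0.035]], dr=[[0,0,0],[0,0,0],[0,0,0],[0,0,0],[0,0,0]])

```text
t: 10.22
position: [0.4845, 0.0543, 0.201]
eef_rot: [-0.377, 1.539, 0.377]
wrist_force: [-0.5, -0.6, -7.5]
gripper_width: 0.0217
```

move_arm(grip=[-0.7,-0.7,-0.7,-0.7,-0.7], xyz=[[0,0,-0.007],[0,-0.001,-0.014],[0,-0.002,-0.021],[0,-0.003,-0.028],[0,-0.004,-0.035]], dr=[[0,0,0],[0,0,0],[0,0,0],[0,0,0],[0,0,0]])

```text
t: 10.63
position: [0.4772, 0.0494, 0.2011]
eef_rot: [-0.377, 1.538, 0.377]
wrist_force: [-0.7, -0.9, -14.1]
gripper_width: 0.0216
```

move_arm(grip=[-0.7,-0.7,-0.7,-0.7,-0.7], xyz=[[0,-0.002,-0.007],[0,-0.003,-0.014],[0,-0.005,-0.021],[0,-0.007,-0.028],[0,-0.009,-0.035]], dr=[[0,0,0],[0,0,0],[0,0,0],[0,0,0],[0,0,0]])

```text
t: 11.05
position: [0.4705, 0.0434, 0.2012]
eef_rot: [-0.377, 1.538, 0.377]
wrist_force: [-0.6, 0.3, -16.7]
gripper_width: 0.0212
```

```bash
python3 - <<'E'
from cr import *
state()
E
```

```text
t 11.05 pos [0.4705 0.0434 0.2012] alpha 2.3497 r 0.0705 Ftan(ccw+) 0.2 Frad 0.7 Fz -16.7 w 0.0212
```

```bash
python3 - <<'E'
from cr import *
seq([.4694,.04338,.1979],2.36,.022,4,z=.1974)
E
```

```text
2.47 [[0.002, -0.002, -0.006], [0.002, -0.004, -0.011], [0.002, -0.006, -0.017], [0.002, -0.009, -0.023], [0.002, -0.011, -0.029]] after [0.46424, 0.03759, 0.1974]
2.58 [[0.0, -0.003, -0.006], [0.0, -0.005, -0.011], [0.0, -0.008, -0.017], [0.0, -0.011, -0.022], [0.0, -0.014, -0.028]] after [0.45965, 0.03125, 0.1974]
2.69 [[0.0, -0.003, -0.005], [0.0, -0.007, -0.01], [0.0, -0.01, -0.016], [0.0, -0.014, -0.021], [0.0, -0.018, -0.026]] after [0.45596, 0.02426, 0.1974]
2.8 [[0.0, -0.003, -0.005], [0.0, -0.007, -0.01], [0.0, -0.011, -0.015], [0.0, -0.015, -0.019], [0.0, -0.02, -0.024]] after [0.45295, 0.01705, 0.1974]
```

move_arm(grip=[-0.7,-0.7,-0.7,-0.7,-0.7], xyz=[[0.002,-0.002,-0.006],[0.002,-0.004,-0.011],[0.002,-0.006,-0.017],[0.002,-0.009,-0.023],[0.002,-0.011,-0.029]], dr=[[0,0,0],[0,0,0],[0,0,0],[0,0,0],[0,0,0]])

```text
t: 11.47
position: [0.4655, 0.0378, 0.2011]
eef_rot: [-0.377, 1.538, 0.377]
wrist_force: [-2.4, 3.0, -9.1]
gripper_width: 0.0212
```

move_arm(grip=[-0.7,-0.7,-0.7,-0.7,-0.7], xyz=[[0,-0.003,-0.006],[0,-0.005,-0.011],[0,-0.008,-0.017],[0,-0.011,-0.022],[0,-0.014,-0.028]], dr=[[0,0,0],[0,0,0],[0,0,0],[0,0,0],[0,0,0]])

```text
t: 11.88
position: [0.461, 0.0314, 0.201]
eef_rot: [-0.377, 1.538, 0.377]
wrist_force: [-4.2, 3.8, -7.0]
gripper_width: 0.0215
```

```bash
python3 - <<'E'
from cr import *
state()
np.save("pics/w7pose.npy",calibration("wrist")["pose"])
p,d=grab_frame("wrist"); cv2.imwrite("pics/w7.png",p[:,:,::-1])
E
```

```text
t 11.8833 pos [0.461  0.0314 0.201 ] alpha 2.5688 r 0.0702 Ftan(ccw+) -0.9 Frad 5.6 Fz -7.0 w 0.0215
```

View pics/w7.png

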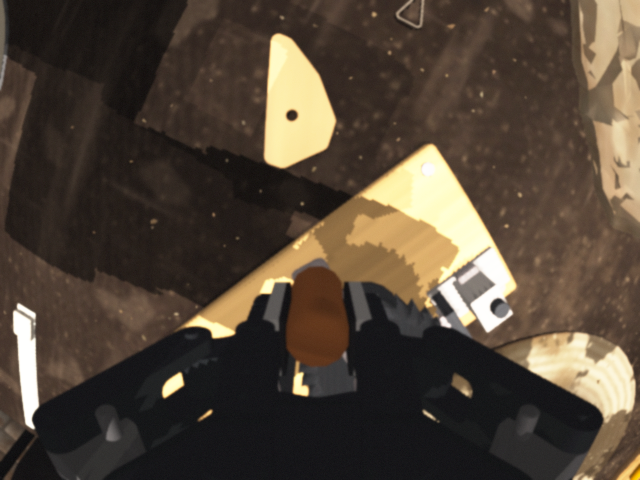

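```bash
python3 - <<'E'
import cv2
a=cv2.imread("pics/w7.png")[230:350,390:540]; cv2.imwrite("pics/w7c.png",cv2.resize(a,None,fx=5,fy=5,interpolation=cv2.INTER_CUBIC))
E
```

```text
(no output)
```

View pics/w7c.png

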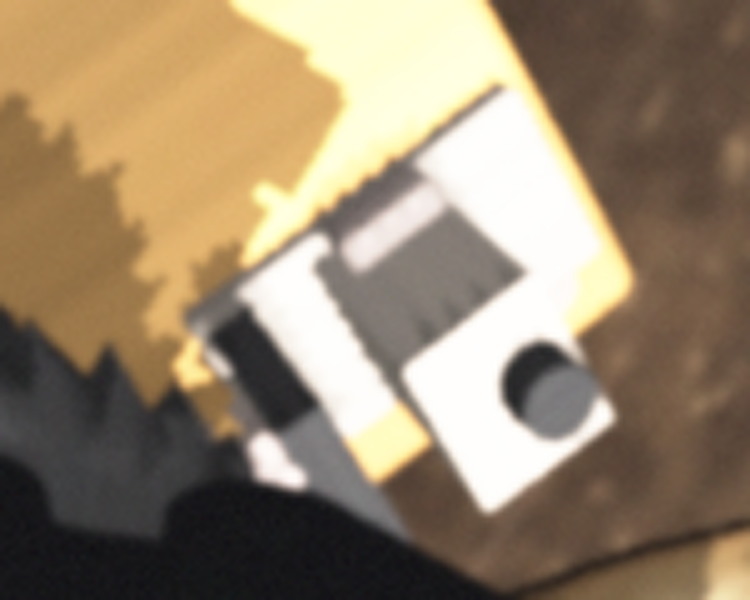

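```bash
python3 - <<'E'
from cr import *
P=np.load("pics/w7pose.npy");ex=np.array([np.cos(-.441),np.sin(-.441)]);ey=np.array([-ex[1],ex[0]])
def e(cx,cy,z):
    p=fz(390+cx/5-.4,230+cy/5-.4,z,P)[:2]-HUB;return (1e3*np.array([p@ex,p@ey])).round(1)
print("plate top corner",[e(208,345,.062),e(240,425,.062),e(305,490,.062)],"plate bottom corner",e(240,300,.028),e(320,415,.028))
for z in(.062,.068,.074): print("stop",z,[e(*q,z) for q in[(405,370),(490,512),(545,280),(615,415)]])
E
```

```text
plate top corner [array([-2.2, 48.3]), array([10.6, 45.9]), array([25.3, 48.2])] plate bottom corner [14.2 56. ] [39.2 56.5]
stop 0.062 [array([18.8, 68.1]), array([47.4, 68.1]), array([20.8, 90.7]), array([46.9, 90.4])]
stop 0.068 [array([14.8, 67.5]), array([42.5, 67.5]), array([16.7, 89.4]), array([42. , 89.2])]
stop 0.074 [array([10.7, 66.9]), array([37.7, 66.9]), array([12.6, 88.2]), array([37.2, 88. ])]
```

```bash
python3 - <<'E'
from cr import *
seq([.45965,.03125,.1974],2.58,.022,4,z=.1972,r=.0715)
E
```

```text
2.69 [[0.001, -0.002, -0.006], [0.001, -0.006, -0.011], [0.001, -0.009, -0.016], [0.001, -0.013, -0.022], [0.001, -0.017, -0.027]] after [0.45563, 0.02436, 0.19715]
2.8 [[-0.0, -0.003, -0.005], [-0.0, -0.007, -0.01], [-0.0, -0.011, -0.014], [-0.0, -0.015, -0.019], [-0.0, -0.02, -0.024]] after [0.45262, 0.01715, 0.19715]
2.91 [[-0.0, -0.004, -0.004], [-0.0, -0.008, -0.009], [-0.0, -0.013, -0.013], [-0.0, -0.018, -0.017], [-0.0, -0.022, -0.022]] after [0.45028, 0.00973, 0.19715]
3.02 [[-0.0, -0.005, -0.004], [-0.0, -0.01, -0.008], [-0.0, -0.015, -0.011], [-0.0, -0.02, -0.015], [-0.0, -0.025, -0.019]] after [0.44895, 0.00199, 0.19715]
```

move_arm(grip=[-0.7,-0.7,-0.7,-0.7,-0.7], xyz=[[0.001,-0.002,-0.006],[0.001,-0.006,-0.011],[0.001,-0.009,-0.016],[0.001,-0.013,-0.022],[0.001,-0.017,-0.027]], dr=[[0,0,0],[0,0,0],[0,0,0],[0,0,0],[0,0,0]])

```text
t: 12.35
position: [0.4571, 0.0245, 0.201]
eef_rot: [-0.377, 1.537, 0.377]
wrist_force: [-5.0, 3.2, -4.0]
gripper_width: 0.0213
```

move_arm(grip=[-0.7,-0.7,-0.7,-0.7,-0.7], xyz=[[0,-0.003,-0.005],[0,-0.007,-0.01],[0,-0.011,-0.014],[0,-0.015,-0.019],[0,-0.02,-0.024]], dr=[[0,0,0],[0,0,0],[0,0,0],[0,0,0],[0,0,0]])

```text
t: 12.77
position: [0.4541, 0.0173, 0.201]
eef_rot: [-0.377, 1.538, 0.377]
wrist_force: [-4.9, 2.6, -2.7]
gripper_width: 0.021
```

```bash
python3 - <<'E'
from cr import *
state()
E
```

```text
t 12.7667 pos [0.4541 0.0173 0.201 ] alpha 2.7931 r 0.0701 Ftan(ccw+) -0.8 Frad 5.5 Fz -2.7 w 0.021
```

move_arm(grip=[-0.7,-0.7,-0.7,-0.7,-0.7], xyz=[[0,-0.004,-0.004],[0,-0.008,-0.009],[0,-0.013,-0.013],[0,-0.018,-0.017],[0,-0.022,-0.022]], dr=[[0,0,0],[0,0,0],[0,0,0],[0,0,0],[0,0,0]])

```text
t: 13.18
position: [0.4518, 0.0098, 0.201]
eef_rot: [-0.377, 1.537, 0.377]
wrist_force: [-3.6, 2.7, -4.6]
gripper_width: 0.0214
```

```bash
python3 - <<'E'
from cr import *
state()
seq([.45028,.00973,.19715],2.91,.015,4,z=.1972,r=.0718)
np.save("pics/w8pose.npy",calibration("wrist")["pose"])
p,d=grab_frame("wrist"); cv2.imwrite("pics/w8.png",p[:,:,::-1])
a=p[200:350,400:600,::-1]; cv2.imwrite("pics/w8c.png",cv2.resize(a,None,fx=4,fy=4,interpolation=cv2.INTER_CUBIC))
E
```

```text
t 13.1833 pos [0.4518 0.0098 0.201 ] alpha 2.9044 r 0.0701 Ftan(ccw+) -1.8 Frad 4.1 Fz -4.6 w 0.0214
2.985 [[-0.0, -0.003, -0.003], [-0.0, -0.006, -0.006], [-0.0, -0.009, -0.009], [-0.0, -0.013, -0.011], [-0.0, -0.016, -0.014]] after [0.44902, 0.00457, 0.19715]
3.06 [[-0.0, -0.004, -0.002], [-0.0, -0.007, -0.005], [-0.0, -0.011, -0.007], [-0.0, -0.015, -0.01], [-0.0, -0.018, -0.012]] after [0.44844, -0.00081, 0.19715]
3.135 [[-0.0, -0.004, -0.002], [-0.0, -0.007, -0.005], [-0.0, -0.011, -0.007], [-0.0, -0.015, -0.009], [-0.0, -0.019, -0.011]] after [0.44819, -0.00629, 0.19715]
3.21 [[-0.0, -0.004, -0.002], [-0.0, -0.007, -0.004], [-0.0, -0.011, -0.006], [-0.0, -0.015, -0.007], [-0.0, -0.019, -0.009]] after [0.44839, -0.01154, 0.19715]
```

View pics/w8c.png

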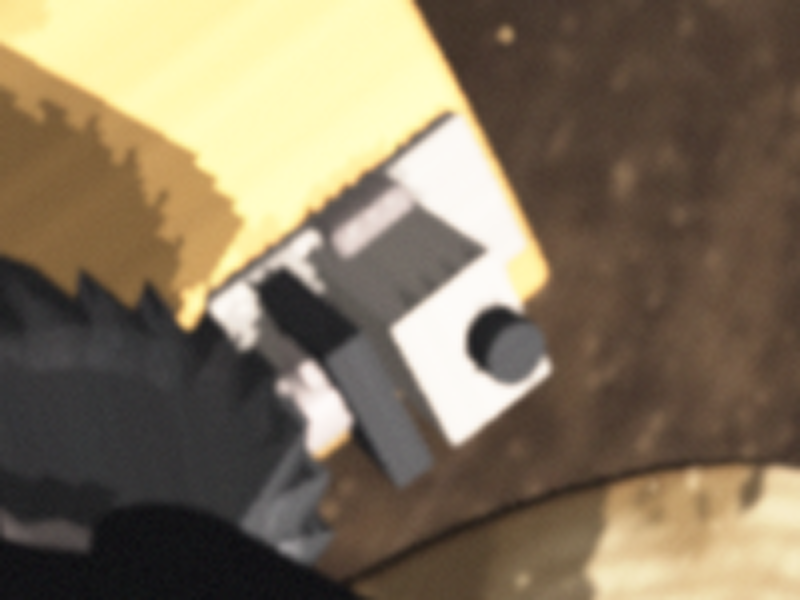

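move_arm(grip=[-0.7,-0.7,-0.7,-0.7,-0.7], xyz=[[0,-0.003,-0.003],[0,-0.006,-0.006],[0,-0.009,-0.009],[0,-0.013,-0.011],[0,-0.016,-0.014]], dr=[[0,0,0],[0,0,0],[0,0,0],[0,0,0],[0,0,0]])

```text
t: 13.65
position: [0.4508, 0.0046, 0.2009]
eef_rot: [-0.377, 1.537, 0.377]
wrist_force: [-3.1, 3.6, -1.3]
gripper_width: 0.0217
```

move_arm(grip=[-0.7,-0.7,-0.7,-0.7,-0.7], xyz=[[0,-0.004,-0.002],[0,-0.007,-0.005],[0,-0.011,-0.007],[0,-0.015,-0.01],[0,-0.018,-0.012]], dr=[[0,0,0],[0,0,0],[0,0,0],[0,0,0],[0,0,0]])

```text
t: 14.07
position: [0.4501, -0.0008, 0.2009]
eef_rot: [-0.377, 1.537, 0.377]
wrist_force: [-3.0, 3.4, 0.0]
gripper_width: 0.0217
```

```bash
python3 - <<'E'
from cr import *
state()
seq([.44844,-.00081,.19715],3.06,.01,4,z=.1972,r=.0718)
E
```

```text
t 14.0667 pos [ 0.4501 -0.0008  0.2009] alpha 3.057 r 0.0701 Ftan(ccw+) -3.2 Frad 3.3 Fz 0.0 w 0.0217
3.11 [[-0.0, -0.003, -0.002], [-0.0, -0.005, -0.003], [-0.0, -0.007, -0.005], [-0.0, -0.01, -0.006], [-0.0, -0.012, -0.007]] after [0.44827, -0.00428, 0.19715]
3.16 [[-0.0, -0.003, -0.002], [-0.0, -0.006, -0.003], [-0.0, -0.008, -0.005], [-0.0, -0.011, -0.006], [-0.0, -0.013, -0.007]] after [0.44822, -0.00797, 0.19715]
3.21 [[-0.0, -0.003, -0.001], [-0.0, -0.005, -0.003], [-0.0, -0.008, -0.004], [-0.0, -0.011, -0.005], [-0.0, -0.013, -0.006]] after [0.44839, -0.01155, 0.19715]
3.26 [[-0.0, -0.003, -0.001], [-0.0, -0.005, -0.002], [-0.0, -0.008, -0.004], [-0.0, -0.011, -0.005], [-0.0, -0.013, -0.006]] after [0.44856, -0.01513, 0.19715]
```

move_arm(grip=[-0.7,-0.7,-0.7,-0.7,-0.7], xyz=[[0,-0.003,-0.002],[0,-0.005,-0.003],[0,-0.007,-0.005],[0,-0.01,-0.006],[0,-0.012,-0.007]], dr=[[0,0,0],[0,0,0],[0,0,0],[0,0,0],[0,0,0]])

```text
t: 14.48
position: [0.45, -0.0042, 0.2008]
eef_rot: [-0.377, 1.537, 0.377]
wrist_force: [-3.0, 2.1, 2.7]
gripper_width: 0.0215
```

move_arm(grip=[-0.7,-0.7], xyz=[[0,-0.003,-0.002],[0,-0.006,-0.003]], dr=[[0,0,0],[0,0,0]])

```text
t: 14.65
position: [0.4499, -0.0056, 0.2008]
eef_rot: [-0.376, 1.537, 0.377]
wrist_force: [-3.5, 7.4, 2.4]
gripper_width: 0.0216
```

```bash
python3 - <<'E'
from cr import *
state()
E
```

```text
t 14.65 pos [ 0.4499 -0.0056  0.2008] alpha 3.1258 r 0.0701 Ftan(ccw+) -7.3 Frad 3.6 Fz 2.4 w 0.0216
```

move_arm(grip=[-0.7,-0.7], xyz=[[0,-0.001,-0.001],[0,-0.001,-0.001]], dr=[[0,0,0],[0,0,0]])

```text
t: 14.82
position: [0.4499, -0.0057, 0.2008]
eef_rot: [-0.376, 1.537, 0.377]
wrist_force: [-2.9, 6.5, 2.4]
gripper_width: 0.0214
```

```bash
python3 - <<'E'
from cr import *
state()
np.save("pics/w9pose.npy",calibration("wrist")["pose"])
p,d=grab_frame("wrist"); cv2.imwrite("pics/w9.png",p[:,:,::-1])
a=p[200:350,400:600,::-1]; cv2.imwrite("pics/w9c.png",cv2.resize(a,None,fx=4,fy=4,interpolation=cv2.INTER_CUBIC))
E
```

```text
t 14.8167 pos [ 0.4499 -0.0057  0.2008] alpha 3.128 r 0.0701 Ftan(ccw+) -6.4 Frad 3.0 Fz 2.4 w 0.0214
```

View pics/w9c.png

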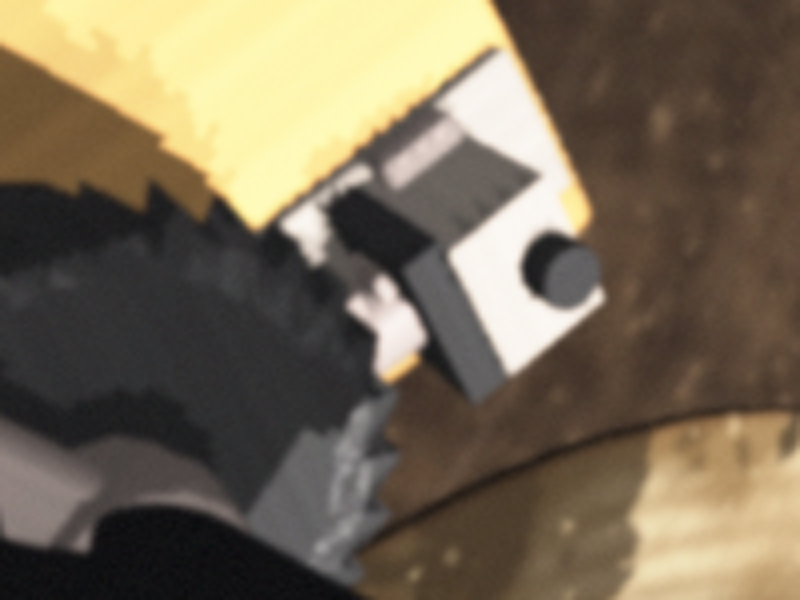

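move_arm(grip=[-0.7,-0.7], xyz=[[0,-0.002,-0.001],[0,-0.003,-0.001]], dr=[[0,0,0],[0,0,0]])

```text
t: 15.03
position: [0.4499, -0.0063, 0.2008]
eef_rot: [-0.375, 1.537, 0.377]
wrist_force: [-3.2, 10.2, 3.1]
gripper_width: 0.0213
```

```bash
python3 - <<'E'
from cr import *
state()
E
```

```text
t 15.0333 pos [ 0.4499 -0.0063  0.2008] alpha 3.1353 r 0.0701 Ftan(ccw+) -10.1 Frad 3.2 Fz 3.1 w 0.0213
```

move_arm(grip=[-0.7,-0.7,-0.2,0.1,0.4], xyz=[[0,0.002,0.001],[0,0.002,0.001],[0,0.002,0.001],[0,0.002,0.001],[0,0.002,0.001]], dr=[[0,0,0],[0,0,0],[0,0,0],[0,0,0],[0,0,0]])

```text
t: 15.45
position: [0.4504, -0.0066, 0.2009]
eef_rot: [-0.378, 1.537, 0.376]
wrist_force: [0.0, 0.1, 0.8]
gripper_width: 0.0571
```

```bash
python3 - <<'E'
from cr import *
state()
p,d=grab_frame("wrist"); cv2.imwrite("pics/w10.png",p[:,:,::-1])
state()
E
```

```text
t 15.45 pos [ 0.4504 -0.0066  0.2009] alpha 3.1406 r 0.0696 Ftan(ccw+) -0.1 Frad -0.0 Fz 0.8 w 0.0571
t 15.5 pos [ 0.4502 -0.0066  0.2008] alpha 3.1402 r 0.0698 Ftan(ccw+) 0.2 Frad 0.0 Fz -0.6 w 0.0599
```

View pics/w10.png

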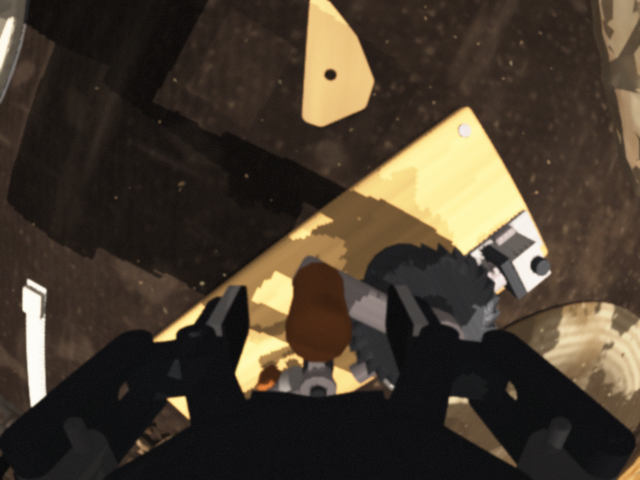

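move_arm(grip=[0.4,0.4,0.4,0.4,0.4], xyz=[[-0.1,0,0],[-0.25,0,0],[-0.4,0,0],[-0.5,0,0],[-0.5,0,0]], dr=[[0,0,0],[0,0,0],[0,0,0],[0,0,0],[0,0,0]])

```text
t: 15.92
position: [0.4523, -0.0066, 0.331]
eef_rot: [-0.378, 1.529, 0.374]
wrist_force: [0.7, -0.2, 0.2]
gripper_width: 0.0598
```

move_arm(grip=[0.4,0.4,0.4,0.4,0.4], xyz=[[0,0.2,-0.2],[0,0.5,-0.4],[0,0.7,-0.4],[0,0.7,-0.4],[0,0.7,-0.4]], dr=[[0,0,0],[0,0,0],[0,0,0],[0,0,0],[0,0,0]])

```text
t: 16.33
position: [0.2783, 0.1028, 0.3251]
eef_rot: [-0.375, 1.538, 0.375]
wrist_force: [0.3, 1.5, -0.2]
gripper_width: 0.0599
```

```bash
python3 - <<'E'
from cr import *
state()
p,d=grab_frame("top"); np.save("pics/top11.npy",d);cv2.imwrite("pics/top11.png",p[:,:,::-1])
a=cv2.resize(p[175:295,255:405,::-1],None,fx=5,fy=5,interpolation=cv2.INTER_CUBIC);cv2.imwrite("pics/top11c.png",a)
p,d=grab_frame("scene"); cv2.imwrite("pics/scene11.png",p[:,:,::-1])
a=cv2.resize(p[190:370,270:410,::-1],None,fx=3.3,fy=3.3,interpolation=cv2.INTER_CUBIC);cv2.imwrite("pics/scene11c.png",a)
E
```

```text
t 16.3333 pos [0.2783 0.1028 0.3251] alpha 2.7162 r 0.2654 Ftan(ccw+) -1.5 Frad 0.3 Fz -0.2 w 0.0599
```

View pics/top11c.png

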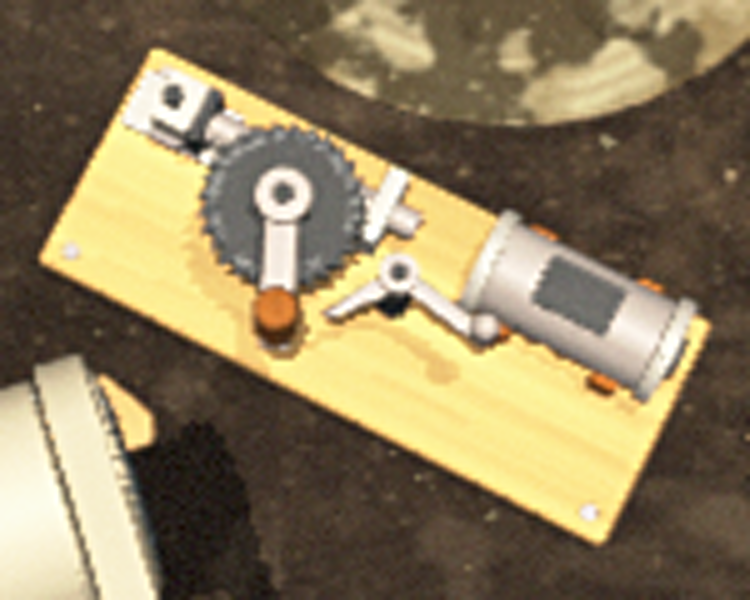

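View pics/scene11c.png

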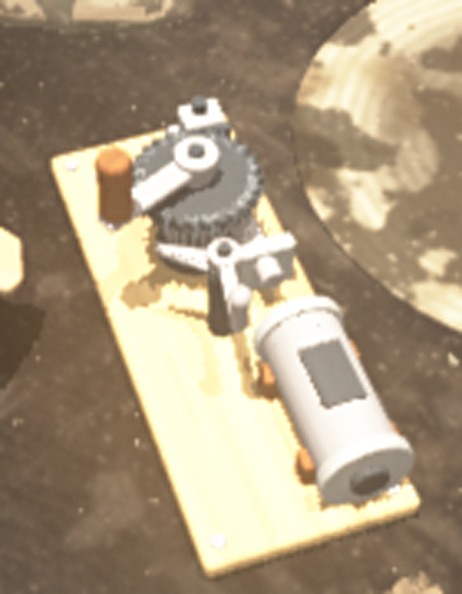

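```bash
python3 - <<'E'
from cr import *
im=cv2.imread("pics/top11.png");a=im[183:215,275:315];cv2.imwrite("pics/top11z.png",cv2.resize(a,None,fx=18,fy=18,interpolation=cv2.INTER_CUBIC))
for c in [(277,308),(277,312)]:
    p=onz("top",255+c[0]/5-.4,175+c[1]/5-.4,.163)[:2]-HUB;print(np.hypot(*p),np.arctan2(p[1],p[0])%6.283)
print("tab",onz("top",255+487/5-.4,175+325/5-.4,.1225))
E
```

```text
0.0704958611473049 3.114842819653284
0.07254707355714617 3.1165796002940462
tab [ 0.45244881 -0.11353724  0.1225    ]
```

View pics/top11z.png

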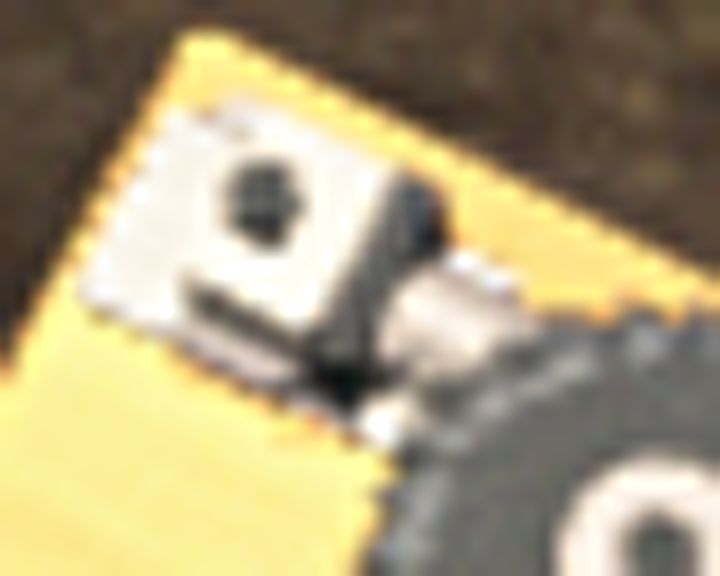

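```bash
python3 - <<'E'
from cell import *
print(job_done()); print(get_obs()["t"])
E
```

```text
the job is handed in; nothing more can be done
None
the job is handed in; nothing more can be done
```

The extruder's ram is let back and its end plate rests against the stop block. The lever is off and the arm is clear. I handed the job in at about 16.4 s of the 72 s allowed.

**What I did:**
- **Lever:** I pushed it over until it met its stop, at about 10 N. The tab's position put the lever at 0.60 rad.
- **Winding in:** I gripped the knob and wound it in about 0.15 rad. The pictures showed the pawl clear of the ratchet wheel.
- **Easing back:** I brought the crank back about 2.1 rad at up to 0.3 rad/s, keeping hold of it throughout.
- **Bedding:** The push at the knob rose from about 2–3 N to 10 N against the stop. I eased off slightly, opened the fingers and lifted straight up.

**Last checks:**
- After the release the wrist force was about zero.
- The final top view shows the plate flush on the stop with no visible gap, the tab still at its off place, and the pawl clear.
- The knob reads about 3.115 rad there, against 3.12–3.135 rad felt while bedding. That 0.02 rad or so is within what the camera can measure (about 0.4 mm of gap), so I could not confirm contact more finely than that.
- I touched none of the things lying around, but I did not measure their places again.

**Off the plan:** the vertical force on the gripper wandered between +10 and -17 N while I held the knob. I corrected the height on the way, and it stayed well within the limits.

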